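Load the parts cleaner

ROBOT

A 6-joint arm with a two-finger parallel gripper is mounted at the origin on the work surface. World frame = base frame: x ahead of the robot, y to its left, z up, the work surface at z = 0. Lengths are in mm, angles in rad, forces in N, time in s.
With the tool pointing down it reaches from about 325 to 775 mm from the base axis. Payload 5.5 kg.
Tool frame: the origin (TCP) lies midway between the tips of the shut fingers; the grasp point (between the pads) lies 19 mm behind it; z points along the fingers, y is the line along which they close (so a half turn about z gives the same grasp; the last joint's range is limited). The gripper opens to 88 mm and grips with 3 to 60 N. Pads are 20 mm wide; open, the fingers measure 115 mm over their backs; the gripper's body (75 mm by 178 mm) begins 61 mm behind the grasp point.
Start: joints at [1.254, 0.091, 1.231, -0, 1.82, -0.057], TCP at [154.136, 579.878, 222.631] pointing down, gripper open.
Joint ranges: [-2.87, 2.87], [-0.86, 2.18], [0.17, 2.46], [-1.51, 4.65], [0.06, 2.69], [-2.65, 2.65]. Speed limits (rad/s): [2.57, 2.57, 3.01, 3.14, 3.14, 3.14].

INTERFACE

Orientations are given as a 3x3 rotation matrix whose columns are the frame's x, y, z axes.
In Python, from rig import env, optics gives the robot as it stands.
- The arm moves only by the tool apply_moves, never from a script. Its argument "motion" is a list of rows, each a list of 3 entries, a list of its own where there are three numbers: the turn, a rotation vector about the tool's x, y, z in degrees, then the shift along the tool's x, y, z in units of 40 mm (1.0 is 40 mm), then the closure, from -1 (fully open) to 1 (shut). A call has 1 to 12 rows; each row is the pose to reach, as a shift and turn from the pose commanded when the call began, along the tool's axes at that moment; what a row does not reach only later rows make up. A row lasts 1/12 s, in which the tool goes at most 41.7 mm and 7.16 degrees, less where a joint would pass 70% of its speed; a pose out of reach is approached as far as the arm can. A call with a gripper value outside its range is refused whole. The fingers move at their own pace and stop on an object; "newtons" is the grip in N (left out, the last holds). Time passes only in rows, so rows that repeat a pose let the fingers close. It gives the time, the measured TCP pose, the force, the opening and the grip force at its end, in the units of the state.
- env.get_obs(): the state, without advancing time (a new reading comes with each control period).
- optics.snapshot(name): name is "scene" or "side" or "wrist"; returns a dict with "color" (400x640x3 uint8, red, green, blue), "fovy" (degrees; the focal length in pixels is half the picture's height over the tangent of half this angle, whatever the lens; pixels are square), "cx", "cy" (the principal point, pixels), "origin" and "orientation" of the camera in the world; the wrist camera has in their place "hand_eye" (4x4, takes a point from camera to tool coordinates, whose origin is the TCP and whose axes are the flange's). Camera axes: x right, y up, looking along -z (the intrinsics and any distortion apply to the point x, -y, -z); pixel columns grow to the right and rows downward; lengths in mm; the calibration is good to about 2 mm. A picture is of the moment at which its call begins: read the wrist's pose just before it. There is no depth.
- env.hand_in(): hands the job in; it is judged then, once.
The state is a dict: "clock": time; "joints": joint angles; "dq": joint speeds; "tau": joint torques, N m; "ee_pos": TCP position; "orientation": TCP orientation; "force": force on the tool from outside, world axes, zero at the start; "ft_torque": the same for the moment, N m; "width": finger opening in mm; "finger_force": force on a finger pad.
Only numpy, scipy, OpenCV 4.12 (cv2) and the standard library are available. Lean on these libraries where they do the work, as an engineer would, in place of code of your own. Each camera call takes 0.05 s, during which the arm holds its last target. There are 200 camera calls.

TASK

Load the joint balls into the parts cleaner: swing the folded handle of its handwheel up, crank the hatch fully open, and use the scoop (never pinch a ball with the gripper) to move every ball from the trough into the well. Then put the scoop back standing on its cork mat, crank the hatch fully shut and fold the handle down flat again. Leave the other tools on the bench where they are.

Things in the scene. Friction and masses are not known exactly. Their poses are not given: they have to be found in the camera images.
- cleaner: grey parts cleaner fixed to the bench, 300 (its x) x 320 (its y) x 120 mm high; origin at the centre of its underside, front faces its -x. In its top deck (z 120) are the square loading well with the hatch over it and, to the well's left (+y), the handwheel, whose axis stands at x -50, y +85 mm. Two seen-only guide rails flank the hatch
- well (a point): centre of the well's floor, 70 mm below the deck; the well is 130 x 130 mm inside, with vertical walls, open at the top when the hatch is open; axes as the cleaner's
- hatch (a joint): slide of the aluminium hatch plate (138 x 138 mm, top 8 mm over the deck): 0 = shut over the well, 0.125 m = fully open, moved towards the cleaner's +x (away from its front). It is driven only by the handwheel, 10 mm per rad
- handwheel (a joint): turn of the handwheel (disc 130 mm across, its top face 28 mm over the deck): 0 = hatch shut, 12.5 rad (two turns) = hatch fully open; it grows clockwise seen from above and stops hard at both ends; it needs about 2 N at the handle and stays where it is left
- hub (a point): centre of the handwheel's top face, on its vertical axis
- fold (a joint): fold of the crank handle: 0 = folded flat across the wheel, parallel to it with its axis 22 mm over the wheel's top face, free end past the hub; 1.571 = standing straight up at the rim, against a stop. It stays at any angle (hinge friction about 0.06 N m). The hinge axis is horizontal and at right angles to the line from hub to pivot
- pivot (a point): the handle's hinge point near the wheel's rim, 56 mm from the wheel's axis and 22 mm over its top face; with the handwheel at 0 it lies from the hub towards the cleaner's +x
- grip (a point): point on the axis of the handle's black grip, 55 mm from the hinge; the grip is a sleeve 18 mm in diameter, from 14 to 76 mm from the hinge, that turns freely about its own axis, so a hand that keeps its orientation can crank
- trough: open steel trough fixed to the bench, 82 wide (74 inside), walls 4 mm thick, 45 mm high; origin on its underside midway across. Along its x: inner face of the -x end wall at -95; a gentle ramp falling 7 mm (0.087 rad) to -15; level floor, 4 mm over the bench, to +95, where the balls lie; a steep end face (65 degrees) up to 44 mm height at +114, topped by an end wall 58 mm high, against which the scoop's lip gets under them
- scoop_grip (a point): centre of the scoop's handle, a rubber-coated upright slab along x, 56 long, 16 wide, 40 mm high, on a post from the back wall. Axes: x forward, y left, z up. Aluminium scoop, 50 long, 66 wide (62 inside), holds about six balls, 0.14 kg: flat floor 2 mm thick, its underside 70 mm below this point, its open lip 32 mm ahead; walls 28 mm high, the back wall 18 mm behind this point
- mat: cork mat fixed to the bench, 130 (x) x 150 (y) x 3 mm, the scoop's place; origin at the centre of its underside
- ball1_center (a point): centre of a steel joint ball, 20 mm in diameter, oiled, 33 g, one of four to eight in the trough (the others absent)
- ball2_center (a point): centre of a steel joint ball, 20 mm in diameter, oiled, 33 g, one of four to eight in the trough (the others absent)
- ball3_center (a point): centre of a steel joint ball, 20 mm in diameter, oiled, 33 g, one of four to eight in the trough (the others absent)
- ball4_center (a point): centre of a steel joint ball, 20 mm in diameter, oiled, 33 g, one of four to eight in the trough (the others absent)
- ball5_center (a point): centre of a steel joint ball, 20 mm in diameter, oiled, 33 g, one of four to eight in the trough (the others absent)
- ball6_center (a point): centre of a steel joint ball, 20 mm in diameter, oiled, 33 g, one of four to eight in the trough (the others absent)
- ball7_center (a point): centre of a steel joint ball, 20 mm in diameter, oiled, 33 g, one of four to eight in the trough (the others absent)
- ball8_center (a point): centre of a steel joint ball, 20 mm in diameter, oiled, 33 g, one of four to eight in the trough (the others absent)
- driver: screwdriver lying on the bench; leave alone
- spanner: spanner lying on the bench; leave alone
- race: bearing ring, 60 mm across, 18 mm high; leave alone
- spray: white spray can, 58 mm across, 160 mm high; leave alone
- socket: steel socket, 28 mm across, 34 mm high; leave alone
Not all that is in view belongs to the job. Of the things like the part that bears scoop_grip, leave any that is orange or turquoise; of the rest the larger one is meant.

How it is judged:
By the outcome, as a careful person would: the job done as asked, in the order asked, and still so for the second after the job is handed in, with the robot touching nothing.
Of ball1, ball2, ball3, ball4, ball5, ball6, ball7, ball8 only 4 to 8 are there at a start; the rules pass over those that are not, and their reading is None.
At some moment in a run one of scoop may be knocked a few centimetres aside while the robot is not near it.
It also fails if it takes over 210 s, if anything falls off the work surface, if the arm or the gripper's body presses on something with over 40 N, if the wrist force passes 120 N, or if a joint passes its speed limit or range.

## Working session

There is one attempt and no reset: what is moved stays moved. The work goes in short steps, Python scripts to look and compute and a tool call to move; the robot and the scene stay as the last step left them, time stands still between calls to the robot, and variables do not carry over. Pictures are saved under pics/ and viewed, at most 14 in all, crops included, and the job is handed in when it is done.

Besides the shell and the picture viewer there is one more tool, called after "Emit:" as a command line: name --argument value ..., lists and objects as JSON in quotes. apply_moves: Moves the arm, as the interface text tells. Its arguments: {"type":"object","properties":{"motion":{"type":"array","items":{"type":"array"}},"newtons":{"type":"number"}},"required":["motion"]}

```bash
ls; mkdir -p pics
python3 - <<'E'
from rig import env, optics
import cv2
o=env.get_obs(); print(o)
for n in("scene","side","wrist"):
    s=optics.snapshot(n); cv2.imwrite(f"pics/{n}0.png",s["color"][:,:,::-1])
    print(n,{k:v for k,v in s.items() if k!="color"})
E
```

```text
pics
{'clock': 0.0, 'joints': array([ 1.25433988e+00,  9.18600042e-02,  1.23189999e+00,  2.05422482e-05,
        1.81976773e+00, -5.67203150e-02]), 'dq': array([-0.00063161, -0.00088665,  0.00151773,  0.00072997, -0.00265838,
       -0.00040306]), 'tau': array([ 1.05728268e-04, -4.46423686e+01, -4.06462955e+01,  6.98217913e-02,
        2.86274019e-02, -1.30820458e-04]), 'ee_pos': array([154.01097953, 579.59462855, 221.49821471]), 'orientation': array([[-9.66459034e-01,  2.56820073e-01, -6.21117116e-04],
       [ 2.56820791e-01,  9.66457305e-01, -1.83279065e-03],
       [ 1.29585744e-04, -1.93083287e-03, -9.99998128e-01]]), 'force': array([ 0.76418203, -0.96047967,  0.00634637]), 'ft_torque': array([0.01714326, 0.03259158, 0.04059924]), 'finger_force': 0.0, 'width': 87.73411868308769}
scene {'fovy': 55.60662800980858, 'cx': 310.7943020078562, 'cy': 194.87858220893983, 'origin': array([1241.79038396,   69.56431223,  840.86177281]), 'orientation': array([[-0.22035744, -0.68909788,  0.6903526 ],
       [ 0.97527084, -0.16799383,  0.14361356],
       [ 0.01701118,  0.70492708,  0.70907576]])}
side {'fovy': 51.79671538889169, 'cx': 323.9587651036101, 'cy': 198.25923230476897, 'origin': array([ 142.56827805, -499.21515793,  772.01191207]), 'orientation': array([[ 0.72993222,  0.51998544, -0.44363735],
       [-0.68350513,  0.55949499, -0.46881349],
       [ 0.00443669,  0.64543048,  0.76380614]])}
wrist {'fovy': 61.20615040793, 'cx': 319.6542555980264, 'cy': 200.77935197772004, 'hand_eye': array([[-5.89566357e-05,  9.51812083e-01,  3.06681848e-01,
         8.44023871e+01],
       [ 9.99999982e-01,  1.18594110e-06,  1.88559714e-04,
         9.97330625e-01],
       [ 1.79109707e-04,  3.06681854e-01, -9.51812066e-01,
        -1.62013857e+02],
       [ 0.00000000e+00,  0.00000000e+00,  0.00000000e+00,
         1.00000000e+00]])}
```

View pics/scene0.png

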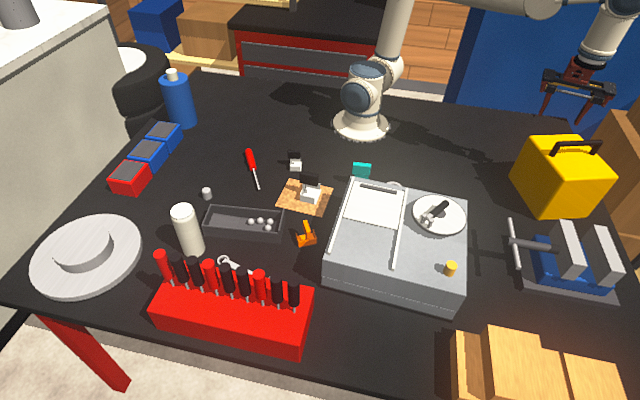

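View pics/side0.png

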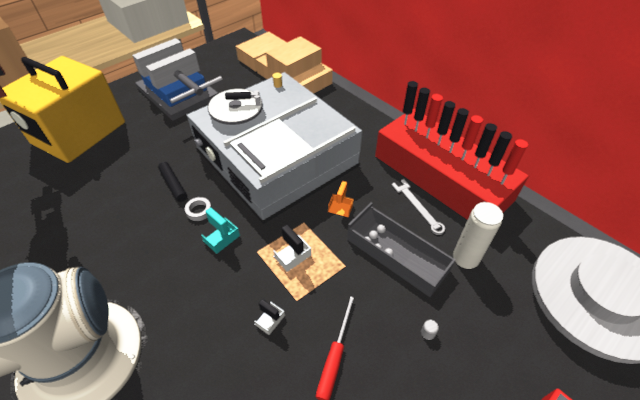

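```bash
python3 - <<'E'
import cv2
a=cv2.imread("pics/scene0.png")[140:320,190:480]; cv2.imwrite("pics/sc1.png",cv2.resize(a,None,fx=2.75,fy=2.75,interpolation=cv2.INTER_CUBIC))
a=cv2.imread("pics/side0.png")[70:310,180:470]; cv2.imwrite("pics/si1.png",cv2.resize(a,None,fx=2.5,fy=2.5,interpolation=cv2.INTER_CUBIC))
E
cat > h.py <<'E'
import numpy as np
from rig import env, optics
C={"scene":(55.60662800980858,310.7943,194.8786,np.array([1241.79038396,69.56431223,840.86177281]),np.array([[-0.22035744,-0.68909788,0.6903526],[0.97527084,-0.16799383,0.14361356],[0.01701118,0.70492708,0.70907576]])),
"side":(51.79671538889169,323.95877,198.25923,np.array([142.56827805,-499.21515793,772.01191207]),np.array([[0.72993222,0.51998544,-0.44363735],[-0.68350513,0.55949499,-0.46881349],[0.00443669,0.64543048,0.76380614]]))}
HE=np.array([[-5.89566357e-05,9.51812083e-01,3.06681848e-01,84.4023871],[9.99999982e-01,1.18594110e-06,1.88559714e-04,.997330625],[1.79109707e-04,3.06681854e-01,-9.51812066e-01,-162.013857],[0,0,0,1]])
def cam(n,obs=None):
    if n!="wrist": return C[n]
    R=obs["orientation"]; return (61.20615040793,319.65426,200.77935,obs["ee_pos"]+R@HE[:3,3],R@HE[:3,:3])
def un(n,uv,z,obs=None):
    f,cx,cy,o,R=cam(n,obs); f=200/np.tan(np.radians(f/2))
    d=R@np.array([(uv[0]-cx)/f,-(uv[1]-cy)/f,-1]); return o+d*(z-o[2])/d[2]
def pr(n,p,obs=None):
    f,cx,cy,o,R=cam(n,obs); f=200/np.tan(np.radians(f/2))
    q=R.T@(np.array(p,float)-o); return np.array([cx-f*q[0]/q[2],cy+f*q[1]/q[2]])
def mv(p,R=None):
    "rel. row from current measured pose to p (world mm) in tool axes/40mm; R goal orientation"
    from scipy.spatial.transform import Rotation as Ro
    o=env.get_obs(); T=o["orientation"]
    s=T.T@(np.array(p)-o["ee_pos"])/40
    t=Ro.from_matrix(T.T@R).as_rotvec(degrees=True) if R is not None else np.zeros(3)
    return np.round(t,2),np.round(s,3)
E
```

```text
(no output)
```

View pics/sc1.png

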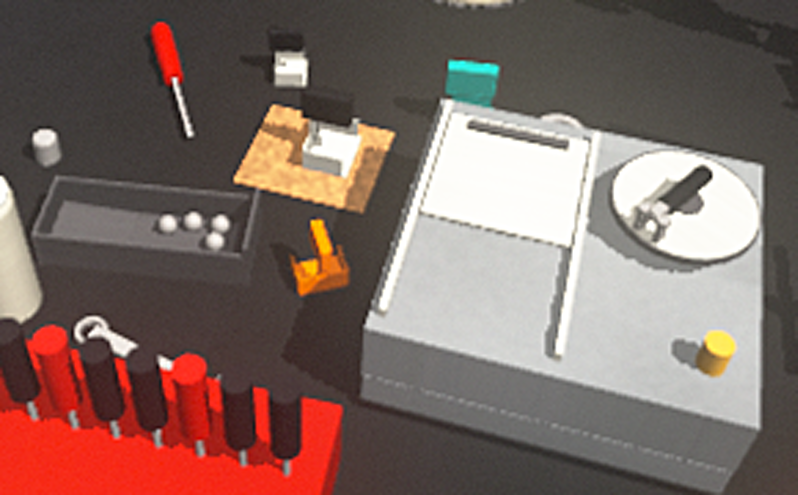

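View pics/si1.png

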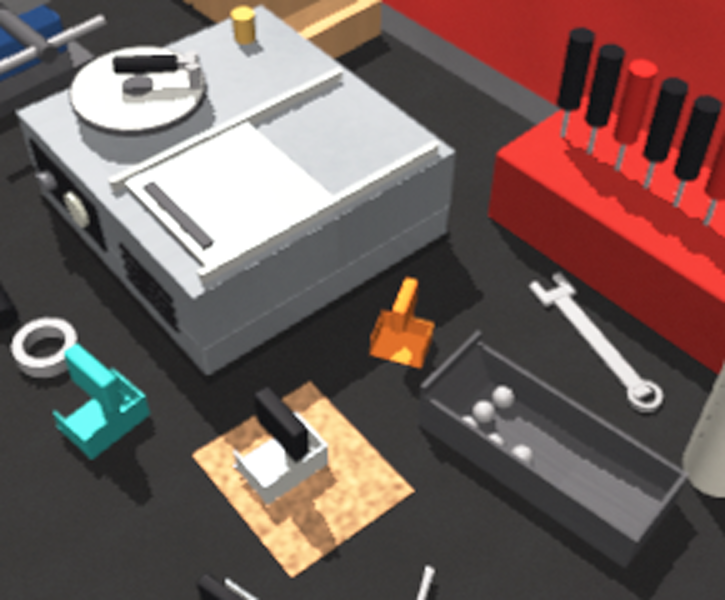

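Run:
```python
from h import *
s=lambda x,y:(190+x/2.75,140+y/2.75); t=lambda x,y:(180+x/2.5,70+y/2.5)
def p(n,a,z):
    f=s if n=="scene" else t
    print(n,a,z,un(n,f(*a),z).round(0)[:2])
print("cleaner FR,FL,BL,BR")
for a in[(443,100),(763,165),(760,428),(363,318)]:p("scene",a,120)
for a in[(207,290),(18,112),(260,5),(455,152)]:p("side",a,120)
print("hub disc L R T B");
for a in[(612,200),(759,210),(690,150),(680,261)]:p("scene",a,148)
for a in[(70,90),(206,85),(135,48),(133,131)]:p("side",a,148)
print("handle tip, pivot");p("scene",(703,175),170);p("scene",(650,215),170);p("side",(118,64),170);p("side",(185,64),170)
print("mat")
for a in[(272,104),(395,133),(362,212),(234,180)]:p("scene",a,3)
for a in[(310,382),(413,490),(293,576),(193,455)]:p("side",a,3)
print("slab top ends"); p("scene",(303,92),93);p("scene",(356,98),93);p("side",(262,392),93);p("side",(303,430),93)
print("scoop back wall/corner floor")
for a in[(304,165),(351,176)]:p("scene",a,5)
for a in[(302,136),(358,128)]:p("scene",a,31)
for a in[(235,462),(265,502),(326,450)]:p("side",a,31)
print("trough rim: scene")
for a in[(57,178),(36,235)]:p("scene",a,45)
for a in[(262,192),(247,255)]:p("scene",a,58)
for a in[(480,335),(424,388)]:p("side",a,58)
for a in[(686,475),(640,540)]:p("side",a,45)
print("balls")
for a in[(168,223),(193,220),(220,223),(215,241)]:p("scene",a,14)
for a in[(504,397),(484,411),(470,423),(495,440),(522,455)]:p("side",a,14)
```

```text
cleaner FR,FL,BL,BR
scene (443, 100) 120 [441.  18.]
scene (763, 165) 120 [460. 334.]
scene (760, 428) 120 [757. 314.]
scene (363, 318) 120 [727.  -8.]
side (207, 290) 120 [449.  14.]
side (18, 112) 120 [458. 332.]
side (260, 5) 120 [755. 314.]
side (455, 152) 120 [734.  -6.]
hub disc L R T B
scene (612, 200) 148 [568. 188.]
scene (759, 210) 148 [549. 317.]
scene (690, 150) 148 [486. 258.]
scene (680, 261) 148 [626. 247.]
side (70, 90) 148 [499. 292.]
side (206, 85) 148 [601. 208.]
side (135, 48) 148 [586. 306.]
side (133, 131) 148 [508. 199.]
handle tip, pivot
scene (703, 175) 170 [540. 263.]
scene (650, 215) 170 [600. 217.]
side (118, 64) 170 [543. 267.]
side (185, 64) 170 [591. 223.]
mat
scene (272, 104) 3 [ 367. -187.]
scene (395, 133) 3 [380. -36.]
scene (362, 212) 3 [508. -49.]
scene (234, 180) 3 [ 496. -195.]
side (310, 382) 3 [504. -50.]
side (413, 490) 3 [ 493. -197.]
side (293, 576) 3 [ 365. -188.]
side (193, 455) 3 [376. -40.]
slab top ends
scene (303, 92) 93 [ 434. -132.]
scene (356, 98) 93 [430. -75.]
side (262, 392) 93 [426. -84.]
side (303, 430) 93 [ 426. -135.]
scoop back wall/corner floor
scene (304, 165) 5 [ 457. -125.]
scene (351, 176) 5 [461. -71.]
scene (302, 136) 31 [ 438. -132.]
scene (358, 128) 31 [411. -74.]
side (235, 462) 31 [389. -87.]
side (265, 502) 31 [ 383. -133.]
side (326, 450) 31 [ 453. -130.]
trough rim: scene
scene (57, 178) 45 [ 574. -362.]
scene (36, 235) 45 [ 651. -351.]
scene (262, 192) 58 [ 554. -145.]
scene (247, 255) 58 [ 637. -137.]
side (480, 335) 58 [ 625. -147.]
side (424, 388) 58 [ 546. -154.]
side (686, 475) 45 [ 648. -357.]
side (640, 540) 45 [ 572. -367.]
balls
scene (168, 223) 14 [ 581. -241.]
scene (193, 220) 14 [ 571. -217.]
scene (220, 223) 14 [ 568. -188.]
scene (215, 241) 14 [ 593. -186.]
side (504, 397) 14 [ 617. -189.]
side (484, 411) 14 [ 592. -187.]
side (470, 423) 14 [ 573. -188.]
side (495, 440) 14 [ 576. -215.]
side (522, 455) 14 [ 582. -241.]
```

Run:
```python
from h import *
s=lambda x,y:(190+x/2.75,140+y/2.75); t=lambda x,y:(180+x/2.5,70+y/2.5)
for a in[(420,213),(573,245),(452,115),(597,137)]: print("hatch sc",un("scene",s(*a),128).round(0))
for a in[(128,185),(240,122),(333,190),(205,268)]: print("hatch si",un("side",t(*a),128).round(0))
print("ycase",un("scene",(525,180),0).round(),un("scene",(580,140),180).round())
a=np.radians(144); R=np.array([[np.cos(a),np.sin(a),0],[np.sin(a),-np.cos(a),0],[0,0,-1]])
print(R); print(mv([553,252,320],R))
```

```text
hatch sc [607.  21. 128.]
hatch sc [612. 159. 128.]
hatch sc [470.  31. 128.]
hatch sc [467. 174. 128.]
hatch si [472. 161. 128.]
hatch si [605. 161. 128.]
hatch si [606.  27. 128.]
hatch si [460.  29. 128.]
ycase [188. 571.   0.] [191. 652. 180.]
[[-0.80901699  0.58778525  0.        ]
 [ 0.58778525  0.80901699  0.        ]
 [ 0.          0.         -1.        ]]
(array([-8.000e-02,  1.000e-02,  2.111e+01]), array([-11.742,  -5.358,  -2.448]))
```

Emit:
apply_moves --motion '[[[0,0,0],[0,0,-1],-1],[[0,0,0],[0,0,-2],-1],[[0,0,0],[0,0,-2.5],-1],[[0,0,4],[-2,-0.9,-2.5],-1],[[0,0,8],[-3,-1.4,-2.5],-1],[[0,0,12],[-4,-1.8,-2.5],-1],[[0,0,16],[-5,-2.3,-2.5],-1],[[0,0,21],[-6,-2.7,-2.5],-1],[[0,0,21],[-7,-3.2,-2.5],-1],[[0,0,21],[-8,-3.6,-2.5],-1],[[0,0,21],[-9,-4.1,-2.5],-1],[[0,0,21],[-10,-4.6,-2.5],-1]]'

```text
clock: 1.15
ee_pos: [445.0, 340.1, 322.4]
orientation: [[-0.81, 0.586, -0.0], [0.586, 0.81, -0.0], [0.0, -0.0, -1.0]]
force: [-0.0, 0.9, 0.2]
width: 88.0
finger_force: 0.0
```

Run:
```python
from h import *
a=np.radians(144); R=np.array([[np.cos(a),np.sin(a),0],[np.sin(a),-np.cos(a),0],[0,0,-1]])
o=env.get_obs();print(o["ee_pos"],o["clock"]);print(mv([553,252,320],R))
```

```text
[444.95185951 340.10009776 322.35993315] 1.15
(array([-0.02, -0.01,  0.12]), array([-3.48 , -0.201,  0.058]))
```

Emit:
apply_moves --motion '[[[0,0,0],[-1,0,0],-1],[[0,0,0],[-2,-0.1,0],-1],[[0,0,0],[-3,-0.2,0],-1],[[0,0,0],[-3.5,-0.2,0],-1],[[0,0,0],[-3.5,-0.2,0],-1],[[0,0,0],[-3.5,-0.2,0],-1]]'

```text
clock: 1.65
ee_pos: [553.0, 252.4, 321.6]
orientation: [[-0.809, 0.588, -0.002], [0.588, 0.809, -0.0], [0.001, -0.001, -1.0]]
force: [0.2, 0.3, -0.3]
width: 88.1
finger_force: 0.0
```

Run:
```python
from h import *
import cv2
o=env.get_obs();print(o["ee_pos"],o["orientation"])
s=optics.snapshot("wrist"); cv2.imwrite("pics/w1.png",s["color"][:,:,::-1])
```

```text
[552.96981413 252.41707372 321.55900658] [[-8.08978204e-01  5.87835373e-01 -1.95941763e-03]
 [ 5.87837093e-01  8.08979227e-01 -4.03099801e-04]
 [ 1.34817183e-03 -1.47791731e-03 -9.99997999e-01]]
```

View pics/w1.png

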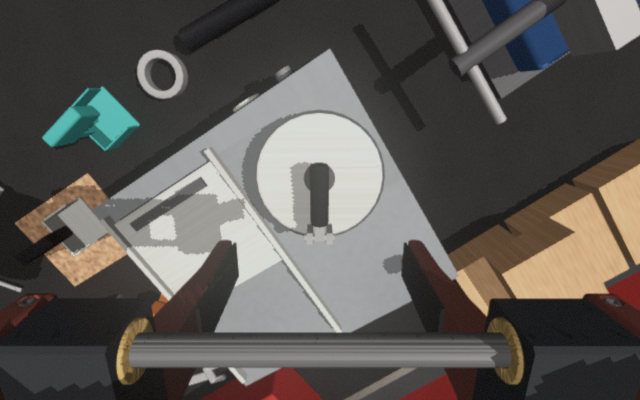

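Run:
```python
from h import *
o=env.get_obs()
for uv,z in[((320,174),148),((318,165),170),((320,228),170),((320,238),170),((257,174),148),((383,174),148)]: print(uv,un("wrist",uv,z,o).round(1))
print(mv([553,252,155]))
```

```text
(320, 174) [548.9 257.2 148. ]
(318, 165) [536.6 263.8 170. ]
(320, 228) [589.6 227.7 170. ]
(320, 238) [598.5 221.3 170. ]
(257, 174) [511.3 205.2 148. ]
(383, 174) [586.5 309.1 148. ]
(array([0., 0., 0.]), array([-0.04 , -0.013,  4.179]))
```

Emit:
apply_moves --motion '[[[0,0,0],[0,0,1],-1],[[0,0,0],[0,0,2],-1],[[0,0,0],[0,0,3],-1],[[0,0,0],[0,0,3.7],-1],[[0,0,0],[0,0,4.15],-1],[[0,0,0],[0,0,4.15],0.4],[[0,0,0],[0,0,4.15],1],[[0,0,0],[0,0,4.15],1],[[0,0,0],[0,0,4.15],1],[[0,0,0],[0,0,4.15],1],[[0,0,0],[0,0,4.15],1],[[0,0,0],[0,0,4.15],1]]' --newtons 10

```text
clock: 2.7
ee_pos: [552.8, 253.3, 157.7]
orientation: [[-0.81, 0.586, 0.001], [0.586, 0.81, 0.001], [-0.001, 0.001, -1.0]]
force: [-0.3, -0.4, -0.9]
width: 44.7
finger_force: 0.0
```

Emit:
apply_moves --motion '[[[0,0,0],[0,0,0],1],[[0,0,0],[0,0,0],1],[[0,0,0],[0,0,0],1],[[0,0,0],[0,0,0],1],[[0,0,0],[0,0,0],1],[[0,0,0],[0,0,0],1],[[0,0,0],[0,0,0],1]]'

```text
clock: 3.28
ee_pos: [552.0, 252.6, 156.4]
orientation: [[-0.81, 0.586, -0.001], [0.586, 0.81, -0.001], [0.0, -0.002, -1.0]]
force: [-2.7, -3.6, -0.2]
width: 17.8
finger_force: 10.0
```

Emit:
apply_moves --motion '[[[0,0,0],[-0.02,0,-0.24],1],[[0,0,0],[-0.08,0,-0.47],1],[[0,0,0],[-0.18,0,-0.69],1],[[0,0,0],[-0.32,0,-0.88],1],[[0,0,0],[-0.49,0,-1.05],1],[[0,0,0],[-0.69,0,-1.19],1],[[0,0,0],[-0.9,0,-1.29],1],[[0,0,0],[-1.14,0,-1.35],1],[[0,0,0],[-1.37,0,-1.37],1],[[0,0,0],[-1.42,0,-1.37],1],[[0,0,0],[-1.45,0,-1.37],1]]'

```text
clock: 4.2
ee_pos: [600.9, 219.4, 213.8]
orientation: [[-0.81, 0.586, 0.004], [0.586, 0.81, 0.002], [-0.002, 0.004, -1.0]]
force: [-3.9, 1.1, 6.1]
width: 16.9
finger_force: 10.1
```

Run:
```python
from h import *
import cv2
o=env.get_obs();print(o["ee_pos"],o["force"],o["width"])
s=[optics.snapshot(n)["color"][:,:,::-1] for n in("side","scene")]
a=cv2.resize(s[0][60:200,180:320],(400,400)); b=cv2.resize(s[1][130:270,370:510],(400,400))
cv2.imwrite("pics/f1.png",cv2.hconcat([a,b]))
```

```text
[600.85347002 219.35761226 213.83171814] [-3.86733748  1.14049992  6.12874512] 16.889295723873396
```

View pics/f1.png

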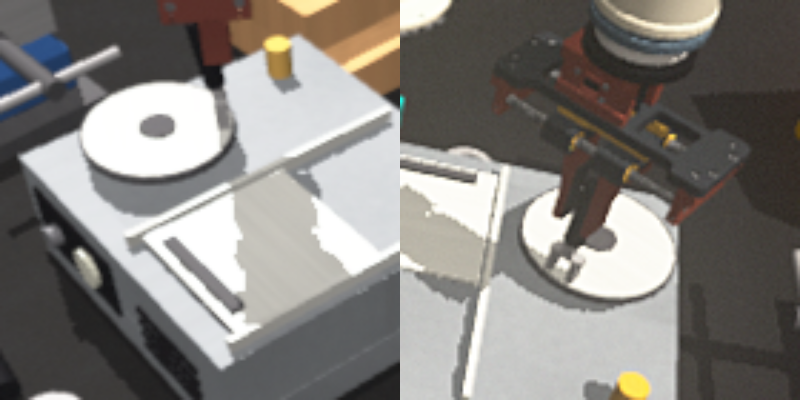

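Emit:
apply_moves --motion '[[[0,0,0],[0.14,-0.52,0],1],[[0,0,0],[0.38,-0.95,0],1],[[0,0,0],[0.76,-1.26,0],1],[[0,0,0],[1.23,-1.43,0],1],[[0,0,0],[1.72,-1.43,0],1],[[0,0,0],[2.19,-1.26,0],1],[[0,0,0],[2.57,-0.95,0],1],[[0,0,0],[2.81,-0.52,0],1],[[0,0,0],[2.9,-0.03,0],1],[[0,0,0],[2.81,0.46,0],1],[[0,0,0],[2.57,0.89,0],1],[[0,0,0],[2.19,1.2,0],1]]' --newtons 10

```text
clock: 5.3
ee_pos: [557.9, 311.5, 211.8]
orientation: [[-0.811, 0.584, 0.002], [0.584, 0.811, 0.002], [-0.001, 0.003, -1.0]]
force: [0.5, 0.2, 0.0]
width: 0.5
finger_force: 0.0
```

```bash
cat > crank.py <<'E'
from h import *
import sys
r=57/40; step,n=map(float,sys.argv[1:3]); hub=np.array([552.5,253])
o=env.get_obs(); d=o["ee_pos"][:2]-hub; f=np.degrees(np.arctan2(d[1],d[0])); print("phi",f,"r",np.hypot(*d),o["ee_pos"][2],o["force"].round(1),o["width"])
for i in range(1,int(n)+1):
    a=np.radians(f+step*i); p=np.r_[hub+57*np.array([np.cos(a),np.sin(a)]),o["ee_pos"][2]]
    print([float(v) for v in (o["orientation"].T@(p-o["ee_pos"])/40).round(2)],end=" ")
E
python3 crank.py -20 12
python3 - <<'E'
from h import *
import cv2
s=[optics.snapshot(n)["color"][:,:,::-1] for n in("side","scene")]
a=cv2.resize(s[0][60:200,180:320],(400,400)); b=cv2.resize(s[1][130:270,350:490],(400,400))
cv2.imwrite("pics/f2.png",cv2.hconcat([a,b]))
E
```

```text
phi 84.68818790497461 r 58.74558542745096 211.80911667551678 [0.5 0.2 0. ] 0.45575213370967876
[-0.49, 0.14, 0.0] [-0.98, 0.14, 0.0] [-1.45, -0.03, 0.0] [-1.83, -0.34, 0.0] [-2.08, -0.77, -0.0] [-2.17, -1.25, -0.0] [-2.09, -1.74, -0.0] [-1.84, -2.17, -0.0] [-1.47, -2.49, -0.01] [-1.0, -2.67, -0.01] [-0.51, -2.67, -0.01] [-0.04, -2.51, -0.01]
```

View pics/f2.png

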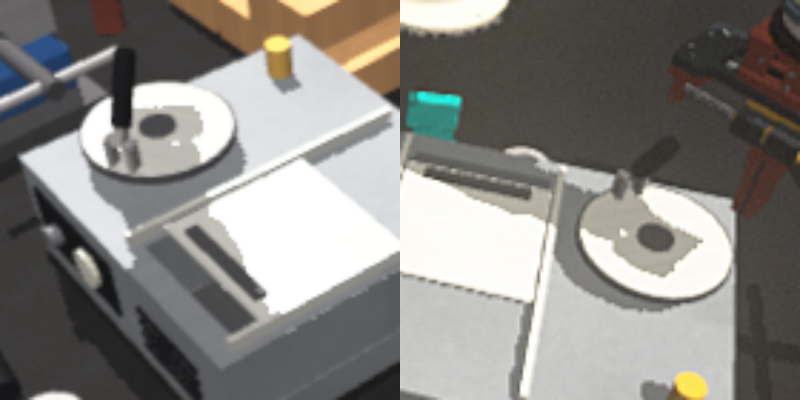

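Run:
```python
from h import *
s=lambda x,y:(180+x*.35,60+y*.35); c=lambda x,y:(350+(x-400)*.35,130+y*.35)
for a,z in[((122,148),168),((124,88),215),((125,52),248)]: print(un("side",s(*a),z).round(0))
for a,z in[((628,183),170),((634,172),184),((655,157),215),((672,143),246)]: print(un("scene",c(*a),z).round(0))
```

```text
[501. 225. 168.]
[517. 231. 215.]
[522. 226. 248.]
[515. 224. 170.]
[515. 226. 184.]
[526. 236. 215.]
[541. 242. 246.]
```

```bash
cat >> h.py <<'E'
def tri(uvs,obs=None):
    A=np.zeros((3,3));b=np.zeros(3)
    for n,uv in uvs:
        p=un(n,uv,0,obs);o=cam(n,obs)[3];d=(p-o)/np.linalg.norm(p-o);M=np.eye(3)-np.outer(d,d);A+=M;b+=M@o
    x=np.linalg.solve(A,b); return x,[np.round(pr(n,x,obs)-uv,1) for n,uv in uvs]
E
python3 - <<'E'
from h import *
s=lambda x,y:(180+x*.35,60+y*.35); c=lambda x,y:(350+(x-400)*.35,130+y*.35)
for a,b in[((122,148),(628,183)),((125,50),(673,143)),((122,120),(638,170))]:print(tri([("side",np.array(s(*a))),("scene",np.array(c(*b)))]))
E
```

```text
(array([504.2203475 , 227.99574866, 162.48669109]), [array([0.8, 0.6]), array([ 0.8, -0.5])])
(array([531.49779865, 244.43295521, 237.11052771]), [array([-0.3, -0.2]), array([-0.3,  0.2])])
(array([510.94763686, 230.9114178 , 185.59107126]), [array([0.7, 0.6]), array([ 0.7, -0.5])])
```

Run:
```python
from h import *
print(env.get_obs()["joints"].round(2)); print(mv([512,232,290]),mv([512,232,208]))
```

```text
[ 0.45  0.2   1.14 -0.    1.81 -0.49]
(array([0., 0., 0.]), array([-0.185, -2.262, -1.997])) (array([0., 0., 0.]), array([-0.183, -2.262,  0.053]))
```

Emit:
apply_moves --motion '[[[0,0,0],[0,0,-1],-1],[[0,0,0],[0,0,-2],-1],[[0,0,0],[-0.1,-0.8,-2],-1],[[0,0,0],[-0.2,-1.6,-2],-1],[[0,0,0],[-0.2,-2.26,-2],-1],[[0,0,0],[-0.2,-2.26,-2],-1],[[0,0,0],[-0.2,-2.26,-2],-1],[[0,0,0],[-0.2,-2.26,-2],-1],[[0,0,0],[-0.2,-2.26,-2],-1],[[0,0,0],[-0.2,-2.26,-2],-1],[[0,0,0],[-0.2,-2.26,-2],-1],[[0,0,0],[-0.2,-2.26,-2],-1]]'

```text
clock: 6.4
ee_pos: [510.3, 232.0, 291.0]
orientation: [[-0.811, 0.586, -0.001], [0.586, 0.811, -0.0], [0.0, -0.001, -1.0]]
force: [-0.3, 0.7, 0.4]
width: 77.2
finger_force: 0.0
```

Emit:
apply_moves --motion '[[[0,0,0],[0,0,0],-1],[[0,0,0],[0,0,0],-1],[[0,0,0],[0,0,0],-1],[[0,0,0],[0,0,0.7],-1],[[0,0,0],[0,0,1.4],-1],[[0,0,0],[0,0,2.05],-1],[[0,0,0],[0,0,2.05],1],[[0,0,0],[0,0,2.05],1],[[0,0,0],[0,0,2.05],1],[[0,0,0],[0,0,2.05],1],[[0,0,0],[0,0,2.05],1],[[0,0,0],[0,0,2.05],1]]' --newtons 38

```text
clock: 7.4
ee_pos: [511.0, 232.0, 211.5]
orientation: [[-0.81, 0.586, 0.004], [0.586, 0.81, 0.002], [-0.002, 0.004, -1.0]]
force: [1.1, 2.5, 2.6]
width: 51.6
finger_force: 1.1
```

Emit:
apply_moves --motion '[[[0,0,0],[0,0,0],1],[[0,0,0],[0,0,0],1],[[0,0,0],[0,0,0],1],[[0,0,0],[0,0,0],1],[[0,0,0],[0,0,0],1],[[0,0,0],[0,0,0],1],[[0,0,0],[0,0,0],1],[[0,0,0],[0,0,0],1]]'

```text
clock: 8.07
ee_pos: [507.8, 230.1, 209.4]
orientation: [[-0.81, 0.586, -0.006], [0.586, 0.81, -0.004], [0.003, -0.006, -1.0]]
force: [-8.7, -2.8, 5.6]
width: 19.2
finger_force: 37.3
```

```bash
sed -i 's/57\*np.array/60*np.array/' crank.py; python3 crank.py -15 12
```

```text
phi -152.84555158662084 r 50.251798217809934 209.38132790108904 [-8.7 -2.8  5.6] 19.247644546808427
[0.43, 0.0, 0.0] [0.69, 0.3, -0.0] [0.86, 0.65, -0.0] [0.93, 1.04, -0.0] [0.9, 1.43, -0.01] [0.77, 1.8, -0.01] [0.55, 2.12, -0.01] [0.25, 2.38, -0.01] [-0.1, 2.55, -0.02] [-0.49, 2.62, -0.02] [-0.88, 2.59, -0.02] [-1.25, 2.46, -0.02]
```

Emit:
apply_moves --motion '[[[0,0,0],[0.15,-0.2,0],1],[[0,0,0],[0.5,-0.1,0],1],[[0,0,0],[0.74,0.2,0],1],[[0,0,0],[0.91,0.55,0],1],[[0,0,0],[0.98,0.94,0],1],[[0,0,0],[0.95,1.33,0],1],[[0,0,0],[0.82,1.7,0],1],[[0,0,0],[0.6,2.02,0],1],[[0,0,0],[0.3,2.28,0],1],[[0,0,0],[-0.05,2.45,0],1],[[0,0,0],[-0.44,2.52,0],1],[[0,0,0],[-0.83,2.49,0],1]]'

```text
clock: 9.07
ee_pos: [593.7, 290.3, 209.3]
orientation: [[-0.81, 0.587, -0.007], [0.587, 0.81, -0.005], [0.003, -0.008, -1.0]]
force: [-15.0, -9.2, 7.8]
width: 17.6
finger_force: 38.0
```

```bash
python3 crank.py -20 12
```

```text
phi 42.16408463460901 r 55.558608067323036 209.27587913281513 [-15.   -9.2   7.8] 17.58650171616932
[-0.51, -0.09, -0.0] [-0.89, -0.43, 0.0] [-1.14, -0.89, 0.0] [-1.21, -1.41, 0.01] [-1.11, -1.92, 0.01] [-0.83, -2.36, 0.02] [-0.42, -2.68, 0.02] [0.07, -2.84, 0.02] [0.6, -2.83, 0.03] [1.08, -2.63, 0.03] [1.47, -2.28, 0.02] [1.71, -1.83, 0.02]
```

```bash
cat > crank.py <<'E'
from h import *
import sys
step,n,r,cx,cy=map(float,sys.argv[1:6]); hub=np.array([552.5,253])
o=env.get_obs(); d=o["ee_pos"][:2]-hub; f=np.degrees(np.arctan2(d[1],d[0])); print("phi",f,"r",np.hypot(*d),o["ee_pos"][2],o["force"].round(1),o["width"])
R=np.array([[-.81,.586],[.586,.81]])
for i in range(1,int(n)+1):
    a=np.radians(f+step*i); p=hub+r*np.array([np.cos(a),np.sin(a)])
    s=(R.T@(p-[cx,cy])/40).round(2); print([float(v) for v in s],end=" ")
c=np.array([cx,cy])+40*R@s; print("\nend cmd",c)
E
python3 crank.py -20 12 58 596.8 293.2
```

```text
phi 42.16408463460901 r 55.558608067323036 209.27587913281513 [-15.   -9.2   7.8] 17.58650171616932
[-0.46, -0.23] [-0.83, -0.57] [-1.07, -1.01] [-1.14, -1.51] [-1.04, -2.0] [-0.77, -2.43] [-0.37, -2.74] [0.11, -2.9] [0.61, -2.88] [1.08, -2.69] [1.45, -2.36] [1.69, -1.91] 
end cmd [497.2736 270.9296]
```

Emit:
apply_moves --motion '[[[0,0,0],[-0.46,-0.23,0],1],[[0,0,0],[-0.83,-0.57,0],1],[[0,0,0],[-1.07,-1.01,0],1],[[0,0,0],[-1.14,-1.51,0],1],[[0,0,0],[-1.04,-2.0,0],1],[[0,0,0],[-0.77,-2.43,0],1],[[0,0,0],[-0.37,-2.74,0],1],[[0,0,0],[0.11,-2.9,0],1],[[0,0,0],[0.61,-2.88,0],1],[[0,0,0],[1.08,-2.69,0],1],[[0,0,0],[1.45,-2.36,0],1],[[0,0,0],[1.69,-1.91,0],1]]'

```text
clock: 10.07
ee_pos: [497.0, 269.4, 209.4]
orientation: [[-0.809, 0.588, 0.005], [0.588, 0.809, -0.003], [-0.005, 0.0, -1.0]]
force: [12.1, -7.7, -0.4]
width: 17.5
finger_force: 38.0
```

```bash
python3 crank.py -18 9 58 497.3 270.9
```

```text
phi 163.51294110305167 r 57.87018126795119 209.3760023642979 [12.1 -7.7 -0.4] 17.476267355991023
[0.07, 0.41] [0.01, 0.86] [-0.19, 1.27] [-0.5, 1.6] [-0.9, 1.81] [-1.34, 1.9] [-1.79, 1.84] [-2.2, 1.64] [-2.53, 1.33] 
end cmd [610.4472 254.6888]
```

Emit:
apply_moves --motion '[[[0,0,0],[0.07,0.41,0],1],[[0,0,0],[0.01,0.86,0],1],[[0,0,0],[-0.19,1.27,0],1],[[0,0,0],[-0.5,1.6,0],1],[[0,0,0],[-0.9,1.81,0],1],[[0,0,0],[-1.34,1.9,0],1],[[0,0,0],[-1.79,1.84,0],1],[[0,0,0],[-2.2,1.64,0],1],[[0,0,0],[-2.5,1.33,0],1],[[0,0,0],[-2.6,1.15,0],1],[[0,0,0],[-2.6,1.1,0],1]]'

```text
clock: 10.98
ee_pos: [607.0, 250.5, 209.5]
orientation: [[-0.813, 0.582, 0.004], [0.582, 0.813, 0.012], [0.004, 0.013, -1.0]]
force: [8.9, 23.7, -3.1]
width: 17.5
finger_force: 38.0
```

```bash
python3 crank.py -10 2 57 610 248
python3 - <<'E'
from h import *
import cv2
s=optics.snapshot("side")["color"][:,:,::-1]
cv2.imwrite("pics/f3.png",cv2.resize(s[70:320,180:480],(800,667))[:600])
E
```

```text
phi -2.6361225485986166 r 54.56886276139786 209.52943735163225 [ 8.9 23.7 -3.1] 17.540439106707314
[-0.07, -0.18] [-0.15, -0.41] 
end cmd [605.2496 231.2   ]
```

View pics/f3.png

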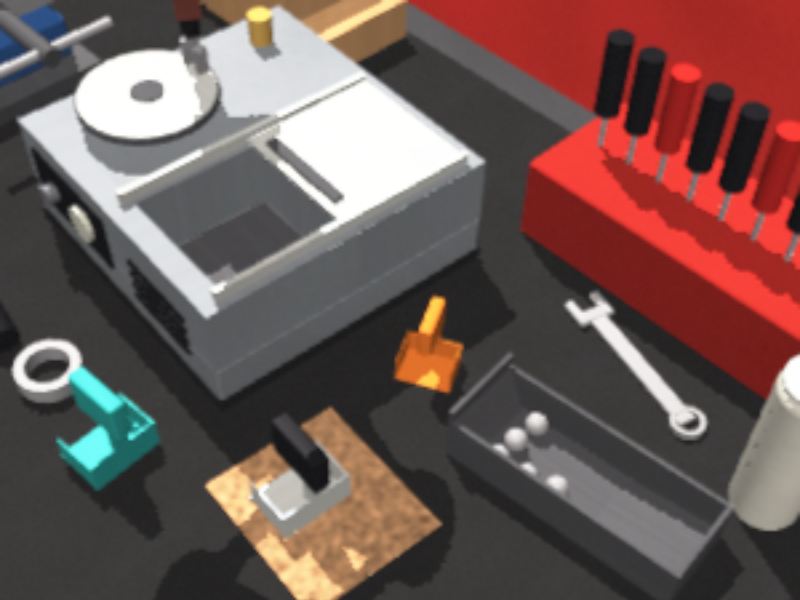

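Emit:
apply_moves --motion '[[[0,0,0],[0,0.2,0],1],[[0,0,0],[0,0.2,0],-1],[[0,0,0],[0,0.2,0],-1],[[0,0,0],[0,0.2,0],-1],[[0,0,0],[0,0.2,0],-1],[[0,0,0],[0,0.2,0],-1],[[0,0,0],[0,0.2,0],-1],[[0,0,0],[0,0.2,-1],-1],[[0,0,0],[0,0.2,-2],-1],[[0,0,0],[0,0.2,-2.5],-1]]'

```text
clock: 11.87
ee_pos: [610.5, 251.3, 314.2]
orientation: [[-0.81, 0.586, 0.004], [0.586, 0.81, 0.001], [-0.003, 0.004, -1.0]]
force: [-0.1, 0.3, 1.0]
width: 74.0
finger_force: 0.0
```

Run:
```python
from h import *
for a in[(137,207),(210,290),(265,135),(335,215)]: print(un("side",(180+a[0]/2.667,70+a[1]/2.667),120).round(0))
R=np.array([[0,1,0],[1,0,0],[0,0,-1.]]); print(mv([429,-106,290],R))
```

```text
[469. 158. 120.]
[456.  37. 120.]
[612. 159. 120.]
[588.  34. 120.]
(array([2.600e-01, 4.000e-02, 5.409e+01]), array([-1.562, -9.899,  0.573]))
```

Emit:
apply_moves --motion '[[[0,0,6],[-0.15,-1,0],-1],[[0,0,12],[-0.3,-2,0],-1],[[0,0,18],[-0.5,-3,0],-1],[[0,0,24],[-0.6,-4,0],-1],[[0,0,30],[-0.8,-5,0.1],-1],[[0,0,36],[-0.95,-6,0.2],-1],[[0,0,42],[-1.1,-7,0.3],-1],[[0,0,48],[-1.3,-8,0.4],-1],[[0,0,54],[-1.4,-9,0.5],-1],[[0,0,54],[-1.56,-9.9,0.57],-1],[[0,0,54],[-1.56,-9.9,0.57],-1],[[0,0,54],[-1.56,-9.9,0.57],-1]]'

```text
clock: 12.87
ee_pos: [428.3, -107.3, 286.9]
orientation: [[0.002, 1.0, 0.001], [1.0, -0.002, -0.0], [-0.0, 0.001, -1.0]]
force: [-0.3, 0.1, -0.6]
width: 87.7
finger_force: 0.0
```

Run:
```python
from h import *
import cv2,pickle
o=env.get_obs();print(o["ee_pos"],o["orientation"].round(3));pickle.dump(o,open("o2.pkl","wb"))
s=optics.snapshot("wrist"); cv2.imwrite("pics/w2.png",s["color"][:,:,::-1])
```

```text
[ 428.31551248 -107.27310778  286.92333947] [[ 0.002  1.     0.001]
 [ 1.    -0.002 -0.   ]
 [-0.     0.001 -1.   ]]
```

View pics/w2.png

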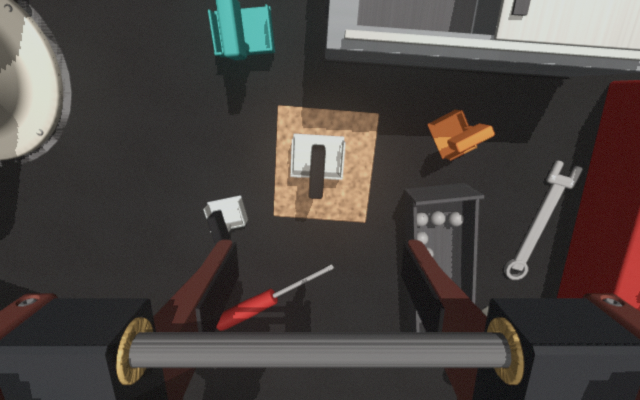

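Run:
```python
from h import *
import pickle; o=pickle.load(open("o2.pkl","rb"))
for uv,z in[((319,146),93),((316,198),93),((293,135),5),((344,137),5),((291,178),31),((343,180),31),((279,106),3),((378,114),3),((366,222),3),((275,216),3),((422,219),14),((438,218),14),((456,219),14),((422,239),14),((408,193),58),((482,187),58),((412,203),45),((477,203),45)]: print(uv,z,un("wrist",uv,z,o).round(0)[:2])
```

```text
(319, 146) 93 [429. -77.]
(316, 198) 93 [ 425. -134.]
(293, 135) 5 [395. -76.]
(344, 137) 5 [461. -79.]
(291, 178) 31 [ 393. -127.]
(343, 180) 31 [ 459. -130.]
(279, 106) 3 [378. -40.]
(378, 114) 3 [504. -50.]
(366, 222) 3 [ 495. -198.]
(275, 216) 3 [ 367. -189.]
(422, 219) 14 [ 570. -190.]
(438, 218) 14 [ 592. -188.]
(456, 219) 14 [ 617. -190.]
(422, 239) 14 [ 573. -220.]
(408, 193) 58 [ 536. -139.]
(482, 187) 58 [ 624. -132.]
(412, 203) 45 [ 546. -156.]
(477, 203) 45 [ 627. -156.]
```

Emit:
apply_moves --motion '[[[0,0,3.5],[0,0,1],-1],[[0,0,3.5],[0,0,2],-1],[[0,0,3.5],[0,0,3],-1],[[0,0,3.5],[0,0,4],-1],[[0,0,3.5],[0,0,4.8],-1],[[0,0,3.5],[0,-0.02,5.4],-1],[[0,0,3.5],[0,-0.02,5.72],-1],[[0,0,3.5],[0,-0.02,5.72],0],[[0,0,3.5],[0,-0.02,5.72],1],[[0,0,3.5],[0,-0.02,5.72],1],[[0,0,3.5],[0,-0.02,5.72],1],[[0,0,3.5],[0,-0.02,5.72],1]]' --newtons 55

```text
clock: 13.92
ee_pos: [429.3, -106.1, 59.8]
orientation: [[0.059, 0.998, 0.003], [0.998, -0.059, -0.001], [-0.001, 0.003, -1.0]]
force: [-0.0, 0.3, 0.3]
width: 57.9
finger_force: 0.0
```

Emit:
apply_moves --motion '[[[0,0,0],[0,0,0],1],[[0,0,0],[0,0,0],1],[[0,0,0],[0,0,0],1],[[0,0,0],[0,0,0],1],[[0,0,0],[0,0,0],1],[[0,0,0],[0,0,0],1],[[0,0,0],[0,0,0],1],[[0,0,0],[0,0,0],1],[[0,0,0],[0,0,0],1],[[0,0,0],[0,0,0],1]]'

```text
clock: 14.75
ee_pos: [428.1, -105.8, 57.7]
orientation: [[0.059, 0.998, -0.0], [0.998, -0.059, 0.0], [-0.0, -0.0, -1.0]]
force: [-0.6, 0.3, -0.1]
width: 15.9
finger_force: 55.0
```

Run:
```python
from h import *
print("can base",un("side",(466,258),5).round(),"top",un("side",(487,213),160).round(), un("scene",(182,212),160).round(),"case row tools",un("side",(380,140),0).round(),un("side",(410,95),120).round())
a=np.radians(95.5);R=np.array([[np.cos(a),np.sin(a),0],[np.sin(a),-np.cos(a),0],[0,0,-1.]]); print(mv([604,-285,220],R))
```

```text
can base [ 698. -363.    5.] top [ 699. -360.  160.] [ 709. -356.  160.] case row tools [851.  24.  -0.] [931.   7. 120.]
(array([-0.02, -0.  , -8.89]), array([-4.212,  4.653, -4.058]))
```

Emit:
apply_moves --motion '[[[0,0,0],[0,0,-1],1],[[0,0,0],[0,0,-2],1],[[0,0,0],[0,0,-3],1],[[0,0,0],[-0.5,0.6,-4],1],[[0,0,-3],[-1.2,1.3,-4.05],1],[[0,0,-6],[-1.9,2.1,-4.05],1],[[0,0,-9],[-2.6,2.8,-4.05],1],[[0,0,-9],[-3.3,3.6,-4.05],1],[[0,0,-9],[-3.9,4.3,-4.05],1],[[0,0,-9],[-4.2,4.65,-4.05],1],[[0,0,-9],[-4.2,4.65,-4.05],1],[[0,0,-9],[-4.2,4.65,-4.05],1]]'

```text
clock: 15.75
ee_pos: [604.1, -284.9, 217.6]
orientation: [[-0.097, 0.995, -0.003], [0.995, 0.097, 0.002], [0.002, -0.003, -1.0]]
force: [-0.2, -0.0, -1.5]
width: 15.7
finger_force: 55.0
```

Run:
```python
from h import *
import cv2,pickle
o=env.get_obs();print(o["ee_pos"],o["orientation"].round(3),o["width"]);pickle.dump(o,open("o3.pkl","wb"))
s=optics.snapshot("wrist"); cv2.imwrite("pics/w3.png",cv2.resize(s["color"][:,:,::-1][0:400,120:520],(600,600)))
```

```text
[ 604.11069957 -284.94433873  217.61798305] [[-0.097  0.995 -0.003]
 [ 0.995  0.097  0.002]
 [ 0.002 -0.003 -1.   ]] 15.655953343561507
```

View pics/w3.png

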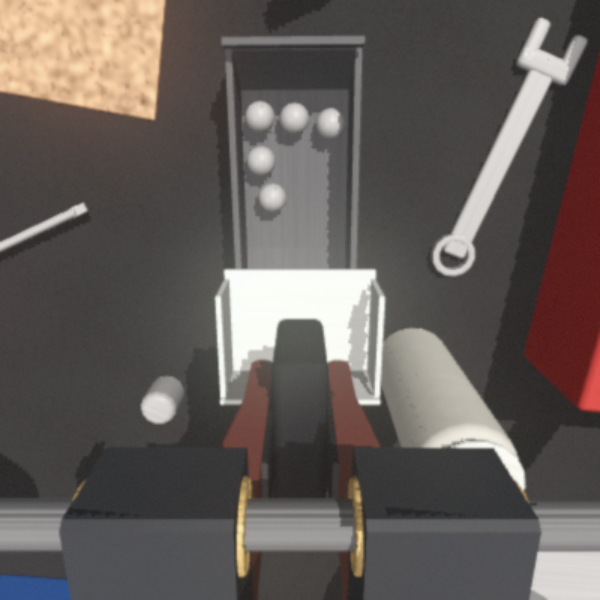

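Run:
```python
from h import *
import pickle; o=pickle.load(open("o3.pkl","rb"))
u=np.array([-.0958,.9954]);v=np.array([-.9954,-.0958]);O=np.array([601.5,-260.5])
T=o["ee_pos"][:2]; print("tcp",((T-O)@u).round(1),((T-O)@v).round(1))
for n,c,z in[("wallL",(223,38),58),("wallR",(364,38),58),("rimL",(226,60),45),("rimR",(361,60),45),("rimL2",(236,262),45),("rimR2",(356,262),45),("b",(260,115),14),("b",(294,117),14),("b",(329,122),14),("b",(261,159),14),("b",(272,196),14),("lipL",(225,270),164),("lipR",(376,270),164)]:
    p=un("wrist",(120+c[0]/1.5,c[1]/1.5),z,o)[:2]; print(n,p.round(1),((p-O)@u).round(1),((p-O)@v).round(1))
```

```text
tcp -24.6 -0.3
wallL [ 547.6 -150.8] 114.4 43.1
wallR [ 627.8 -143. ] 114.4 -37.4
rimL [ 548.  -160.5] 104.6 43.7
rimR [ 628.9 -152.7] 104.7 -37.6
rimL2 [ 561.4 -284.4] -19.9 42.2
rimR2 [ 642.2 -276.4] -19.7 -38.9
b [ 568.2 -188.5] 74.9 26.2
b [ 591.3 -187.5] 73.6 3.2
b [ 615.3 -188.4] 70.5 -20.6
b [ 571.  -217.1] 46.1 26.2
b [ 580.7 -241.6] 20.8 18.9
lipL [ 569.6 -258.8] 4.7 31.6
lipR [ 635.4 -252.4] 4.8 -34.5
```

Emit:
apply_moves --motion '[[[0,0,0],[0,-0.09,0.8],1],[[0,-2,-0.5],[0,-0.09,1.6],1],[[0,-4,-0.5],[0,-0.09,2.4],1],[[0,-4,-0.5],[0,-0.09,3],1],[[0,-4,-0.5],[0,-0.09,3.4],1],[[0,-4,-0.5],[0,-0.09,3.4],1],[[0,-4,-0.5],[0,-0.09,3.4],1],[[0,-4,-0.5],[0,-0.09,3.4],1]]'

```text
clock: 16.47
ee_pos: [601.0, -284.7, 86.5]
orientation: [[-0.107, 0.994, 0.01], [0.992, 0.107, -0.071], [-0.072, 0.003, -0.997]]
force: [0.3, -0.4, -1.0]
width: 16.0
finger_force: 55.0
```

```bash
cat > st.py <<'E'
from h import *
u=np.array([-.0958,.9954]);v=np.array([-.9954,-.0958]);O=np.array([601.5,-260.5])
o=env.get_obs();T=o["ee_pos"];R=o["orientation"]
L=T+R@np.array([29.3,0,54.7]); B=T+R@np.array([-20.7,0,54.7])
print("tcp",T.round(1),"lip u v z",((L[:2]-O)@u).round(1),((L[:2]-O)@v).round(1),L[2].round(1),"back z",B[2].round(1),"F",o["force"].round(1),"pitch",np.degrees(np.arcsin(R[2,0])).round(1),o["width"].round(1),o["clock"])
E
python3 st.py
python3 - <<'E'
from h import *
import cv2
s=optics.snapshot("wrist"); cv2.imwrite("pics/w4.png",cv2.resize(s["color"][:,:,::-1][0:300,120:520],(800,600)))
E
```

```text
Traceback (most recent call last):
  File "st.py", line 5, in <module>
    print("tcp",T.round(1),"lip u v z",((L[:2]-O)@u).round(1),((L[:2]-O)@v).round(1),L[2].round(1),"back z",B[2].round(1),"F",o["force"].round(1),"pitch",np.degrees(np.arcsin(R[2,0])).round(1),o["width"].round(1),o["clock"])
                                                                                                                                                                                                 ^^^^^^^^^^^^^^^^
AttributeError: 'float' object has no attribute 'round'
```

View pics/w4.png

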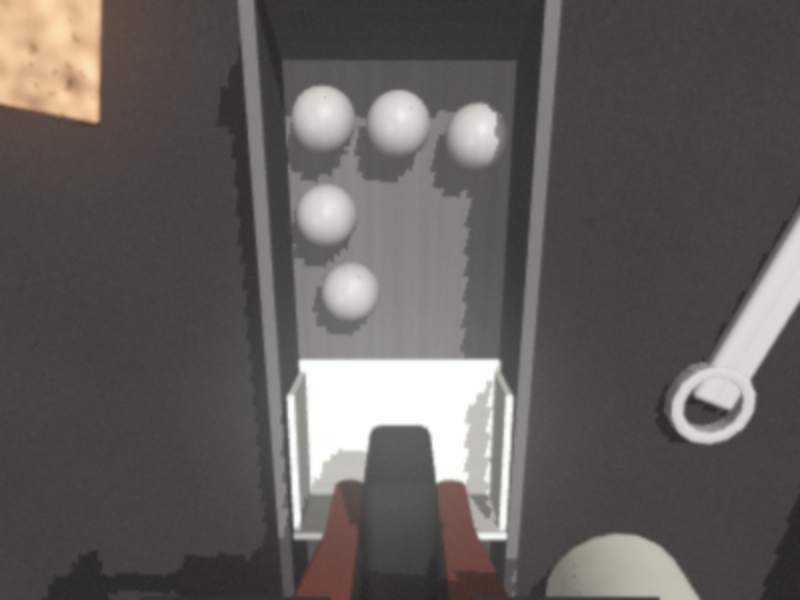

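Emit:
apply_moves --motion '[[[0,0,0],[0,0,0.3],1],[[0,0,0],[0.02,0,0.5],1],[[0,0,0],[0.04,0,0.6],1],[[0,0,0],[0.04,0,0.6],1],[[0,0,0],[0.04,0,0.6],1]]'

```text
clock: 16.93
ee_pos: [600.4, -285.4, 60.7]
orientation: [[-0.106, 0.994, 0.008], [0.992, 0.106, -0.07], [-0.071, 0.0, -0.998]]
force: [-0.6, 0.2, 4.3]
width: 15.8
finger_force: 55.0
```

```bash
sed -i 's/o\["width"\].round(1)/o["width"]/' st.py; python3 st.py
```

```text
tcp [ 600.4 -285.4   60.7] lip u v z 0.7 3.7 4.1 back z 7.6 F [-0.6  0.2  4.3] pitch -4.1 15.813202828696935 16.9333
```

Emit:
apply_moves --motion '[[[0,0,0],[0.2,0,-0.01],1],[[0,0,0],[0.45,0,-0.03],1],[[0,0,0],[0.7,0,-0.05],1],[[0,0,0],[0.95,0,-0.07],1],[[0,0,0],[1.2,0,-0.085],1],[[0,0,0],[1.45,0,-0.1],1],[[0,0,0],[1.65,0,-0.115],1],[[0,0,0],[1.8,0,-0.125],1],[[0,0,0],[1.95,0,-0.135],1],[[0,0,0],[2.05,0,-0.14],1],[[0,0,0],[2.15,0,-0.15],1],[[0,0,0],[2.2,0,-0.155],1]]'

```text
clock: 17.93
ee_pos: [591.4, -196.7, 60.7]
orientation: [[-0.107, 0.994, 0.009], [0.992, 0.107, -0.071], [-0.071, 0.001, -0.997]]
force: [0.5, -4.6, 5.2]
width: 15.7
finger_force: 55.0
```

```bash
python3 st.py
python3 - <<'E'
from h import *
import cv2
s=optics.snapshot("wrist"); cv2.imwrite("pics/w5.png",cv2.resize(s["color"][:,:,::-1][60:360,120:520],(800,600)))
E
```

```text
tcp [ 591.4 -196.7   60.7] lip u v z 89.8 4.2 4.1 back z 7.6 F [ 0.5 -4.6  5.2] pitch -4.1 15.684336391085612 17.9333
```

View pics/w5.png

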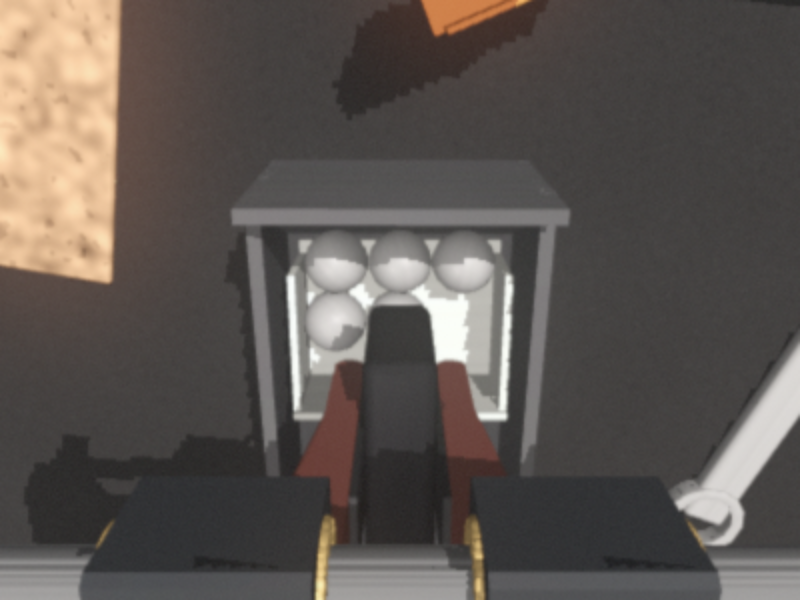

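Emit:
apply_moves --motion '[[[0,0,0],[0.09,0,0],1],[[0,0,0],[0.11,0,0],1],[[0,5,0],[-0.05,0,-0.05],1],[[0,10,0],[-0.17,0,-0.09],1],[[0,15,0],[-0.29,0,-0.13],1],[[0,20,0],[-0.39,0,-0.2],1],[[0,24,0],[-0.47,0,-0.27],1],[[0,24,0],[-0.5,0,-0.3],1],[[0,24,0],[-0.5,0,-0.5],1],[[0,24,0],[-0.55,0,-1],1],[[0,24,0],[-0.6,0,-1.5],1],[[0,24,0],[-0.6,0,-1.6],1]]'

```text
clock: 18.98
ee_pos: [594.4, -215.2, 129.7]
orientation: [[-0.104, 0.994, -0.033], [0.935, 0.109, 0.337], [0.338, 0.004, -0.941]]
force: [0.4, -0.3, -2.7]
width: 15.8
finger_force: 55.0
```

```bash
python3 st.py
python3 - <<'E'
from h import *
import cv2
s=optics.snapshot("wrist"); cv2.imwrite("pics/w6.png",cv2.resize(s["color"][:,:,::-1][60:360,120:520],(600,450)))
E
```

```text
tcp [ 594.4 -215.2  129.7] lip u v z 91.9 3.2 88.1 back z 71.2 F [ 0.4 -0.3 -2.7] pitch 19.8 15.761517736304322 18.9833
```

View pics/w6.png

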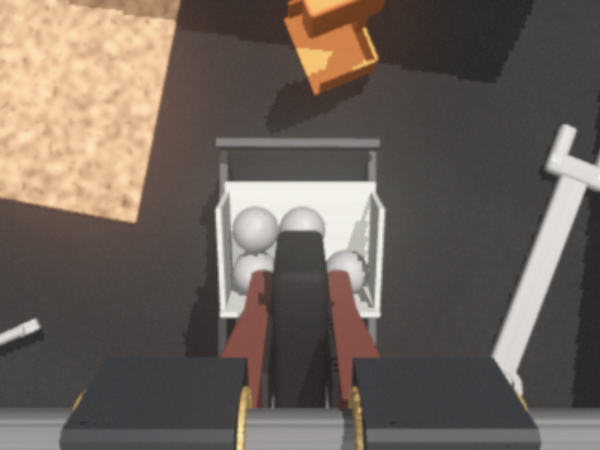

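```bash
cat > plan.py <<'E'
from h import *
from scipy.spatial.transform import Rotation as Ro
def goalR(fwd,p):
    a=np.radians(fwd);p=np.radians(p);f=np.array([np.cos(a),np.sin(a),0]);up=np.array([0,0,1.])
    x=f*np.cos(p)+up*np.sin(p); z=-up*np.cos(p)+f*np.sin(p); return np.c_[x,np.cross(z,x),z]
def rows(wps,cmd=None):
    "wps: (x,y,z,fwd,pitch) list, relative to cmd pose or the measured one"
    o=env.get_obs();P,T=(o["ee_pos"],o["orientation"]) if cmd is None else (np.array(cmd[:3]),goalR(*cmd[3:]))
    for w in wps:
        print([[float(t) for t in Ro.from_matrix(T.T@goalR(w[3],w[4])).as_rotvec(degrees=True).round(1)],[float(t) for t in (T.T@(np.array(w[:3])-P)/40).round(2)],1],end=", ")
    print()
E
python3 - <<'E'
from plan import *
a=np.array([594.4,-215.2,130,96.2,20]);b=np.array([594.4,-215.2,230,96.2,20]);c=np.array([520,95,235,184,20])
L=[a+(b-a)*t for t in(.1,.3,.55,.8,1)]+[b+(c-b)*t for t in(.03,.09,.16,.23,.3,.37,.44)]
rows(L)
E
```

```text
[[0.2, 0.2, 0.1], [0.09, 0.0, -0.25], 1], [[0.2, 0.2, 0.1], [0.26, 0.0, -0.72], 1], [[0.2, 0.2, 0.1], [0.47, 0.01, -1.31], 1], [[0.2, 0.2, 0.1], [0.68, 0.01, -1.9], 1], [[0.2, 0.2, 0.1], [0.85, 0.01, -2.37], 1], [[1.1, 0.2, -2.4], [1.08, -0.02, -2.29], 1], [[2.9, 0.3, -7.3], [1.53, -0.08, -2.14], 1], [[5.0, 0.3, -13.1], [2.05, -0.15, -1.96], 1], [[7.1, 0.3, -18.9], [2.58, -0.22, -1.78], 1], [[9.2, 0.3, -24.7], [3.1, -0.29, -1.61], 1], [[11.3, 0.3, -30.4], [3.62, -0.36, -1.43], 1], [[13.3, 0.3, -36.2], [4.15, -0.43, -1.25], 1],
```

Emit:
apply_moves --motion '[[[0.2,0.2,0.1],[0.09,0.0,-0.25],1],[[0.2,0.2,0.1],[0.26,0.0,-0.72],1],[[0.2,0.2,0.1],[0.47,0.01,-1.31],1],[[0.2,0.2,0.1],[0.68,0.01,-1.9],1],[[0.2,0.2,0.1],[0.85,0.01,-2.37],1],[[1.1,0.2,-2.4],[1.08,-0.02,-2.29],1],[[2.9,0.3,-7.3],[1.53,-0.08,-2.14],1],[[5.0,0.3,-13.1],[2.05,-0.15,-1.96],1],[[7.1,0.3,-18.9],[2.58,-0.22,-1.78],1],[[9.2,0.3,-24.7],[3.1,-0.29,-1.61],1],[[11.3,0.3,-30.4],[3.62,-0.36,-1.43],1],[[13.3,0.3,-36.2],[4.15,-0.43,-1.25],1]]'

```text
clock: 20.03
ee_pos: [560.6, -78.8, 228.0]
orientation: [[-0.662, 0.707, -0.248], [0.663, 0.707, 0.246], [0.349, -0.002, -0.937]]
force: [-0.4, -0.2, -3.8]
width: 15.9
finger_force: 55.0
```

Run:
```python
from plan import *
o=env.get_obs();R=o["orientation"];print(o["ee_pos"],o["joints"].round(2),o["width"])
a=np.r_[o["ee_pos"],np.degrees(np.arctan2(R[1,0],R[0,0])),20];print(a)
c=np.array([517,95,235,184,20])
rows([a+(c-a)*t for t in(.12,.24,.36,.48,.6,.71,.81,.9,.96,1,1,1)])
```

```text
[560.58088389 -78.78187998 228.01605074] [-0.3   0.28  1.05  0.19  2.12 -1.01] 15.94021559156775
[560.58088389 -78.78187998 228.01605074 134.95531316  20.        ]
[[1.9, -0.4, -5.5], [0.44, 0.28, 0.14], 1], [[4.0, -0.4, -11.0], [0.88, 0.55, 0.28], 1], [[6.0, -0.4, -16.6], [1.32, 0.83, 0.42], 1], [[8.0, -0.4, -22.1], [1.76, 1.1, 0.56], 1], [[10.1, -0.4, -27.6], [2.2, 1.38, 0.7], 1], [[11.9, -0.4, -32.7], [2.6, 1.63, 0.83], 1], [[13.6, -0.4, -37.3], [2.97, 1.86, 0.95], 1], [[15.2, -0.4, -41.4], [3.3, 2.07, 1.06], 1], [[16.2, -0.4, -44.2], [3.52, 2.21, 1.13], 1], [[16.8, -0.4, -46.0], [3.66, 2.3, 1.17], 1], [[16.8, -0.4, -46.0], [3.66, 2.3, 1.17], 1], [[16.8, -0.4, -46.0], [3.66, 2.3, 1.17], 1],
```

Emit:
apply_moves --motion '[[[1.9,-0.4,-5.5],[0.44,0.28,0.14],1],[[4.0,-0.4,-11.0],[0.88,0.55,0.28],1],[[6.0,-0.4,-16.6],[1.32,0.83,0.42],1],[[8.0,-0.4,-22.1],[1.76,1.1,0.56],1],[[10.1,-0.4,-27.6],[2.2,1.38,0.7],1],[[11.9,-0.4,-32.7],[2.6,1.63,0.83],1],[[13.6,-0.4,-37.3],[2.97,1.86,0.95],1],[[15.2,-0.4,-41.4],[3.3,2.07,1.06],1],[[16.2,-0.4,-44.2],[3.52,2.21,1.13],1],[[16.8,-0.4,-46.0],[3.66,2.3,1.17],1],[[16.8,-0.4,-46.0],[3.66,2.3,1.17],1],[[16.8,-0.4,-46.0],[3.66,2.3,1.17],1]]'

```text
clock: 21.03
ee_pos: [518.5, 93.8, 235.7]
orientation: [[-0.938, -0.063, -0.34], [-0.06, 0.998, -0.022], [0.341, -0.0, -0.94]]
force: [0.8, -0.6, -3.1]
width: 15.9
finger_force: 55.0
```

Run:
```python
from plan import *
o=env.get_obs();R=o["orientation"];print(o["ee_pos"],o["joints"].round(2),o["force"])
# lip target: u: keep lip in well; lip at (535,96)
def tcp(lipx,lipz,p):
    f=np.radians(184);q=np.radians(p);fw=29.3*np.cos(q)+54.7*np.sin(q);dp=54.7*np.cos(q)-29.3*np.sin(q)
    return (lipx-fw*np.cos(f),95-fw*np.sin(f),lipz+dp,184,p)
L=[tcp(*w) for w in[(490,185,19),(500,170,15),(515,155,10),(525,140,6),(535,128,3),(540,120,0),(540,116,-6),(540,112,-13),(540,109,-20),(540,106,-27),(540,104,-34),(540,102,-41)]]
print(np.round(L,0)); rows(L)
```

```text
[518.50234596  93.8070363  235.66860671] [ 0.11  0.21  1.11  0.02  2.17 -1.52] [ 0.84807731 -0.63066784 -3.07060868]
[[535.  98. 227. 184.  19.]
 [542.  98. 215. 184.  15.]
 [553.  98. 204. 184.  10.]
 [560.  97. 191. 184.   6.]
 [567.  97. 181. 184.   3.]
 [569.  97. 175. 184.   0.]
 [563.  97. 173. 184.  -6.]
 [556.  96. 172. 184. -13.]
 [549.  96. 170. 184. -20.]
 [541.  95. 168. 184. -27.]
 [534.  95. 166. 184. -34.]
 [526.  94. 163. 184. -41.]]
[[0.1, -0.9, -0.3], [-0.48, 0.08, 0.05], 1], [[0.1, -4.9, -0.4], [-0.74, 0.07, 0.27], 1], [[0.1, -9.9, -0.4], [-1.09, 0.04, 0.45], 1], [[0.1, -13.9, -0.4], [-1.35, 0.03, 0.69], 1], [[0.1, -16.9, -0.4], [-1.61, 0.01, 0.87], 1], [[0.1, -19.9, -0.4], [-1.71, 0.0, 1.0], 1], [[0.0, -25.9, -0.4], [-1.59, -0.0, 1.08], 1], [[0.0, -32.9, -0.4], [-1.43, -0.0, 1.18], 1], [[-0.0, -39.9, -0.4], [-1.27, -0.0, 1.27], 1], [[-0.0, -46.9, -0.4], [-1.11, -0.0, 1.4], 1], [[-0.1, -53.9, -0.4], [-0.95, -0.01, 1.51], 1], [[-0.1, -60.9, -0.4], [-0.81, -0.01, 1.65], 1],
```

Run:
```python
from plan import *
def tcp(lipx,lipz,p):
    f=np.radians(184);q=np.radians(p);fw=29.3*np.cos(q)+54.7*np.sin(q);dp=54.7*np.cos(q)-29.3*np.sin(q)
    return (lipx-fw*np.cos(f),95-fw*np.sin(f),lipz+dp,184,p)
L=[tcp(*w) for w in[(495,180,18),(507,167,13),(516,155,8),(520,145,3),(524,138,-2),(526,133,-9),(528,128,-16),(530,123,-23),(532,118,-30),(534,113,-37),(536,108,-44),(536,105,-51)]]
rows(L)
```

```text
[[0.1, -1.9, -0.3], [-0.61, 0.07, 0.12], 1], [[0.1, -6.9, -0.4], [-0.88, 0.05, 0.27], 1], [[0.1, -11.9, -0.4], [-1.06, 0.04, 0.43], 1], [[0.1, -16.9, -0.4], [-1.11, 0.03, 0.6], 1], [[0.1, -21.9, -0.4], [-1.13, 0.03, 0.71], 1], [[0.0, -28.9, -0.4], [-1.03, 0.02, 0.8], 1], [[0.0, -35.9, -0.4], [-0.93, 0.02, 0.91], 1], [[-0.0, -42.9, -0.4], [-0.84, 0.01, 1.05], 1], [[-0.0, -49.9, -0.4], [-0.75, 0.01, 1.21], 1], [[-0.1, -56.9, -0.4], [-0.66, 0.0, 1.39], 1], [[-0.1, -63.9, -0.4], [-0.59, -0.0, 1.59], 1], [[-0.1, -70.9, -0.4], [-0.47, -0.0, 1.78], 1],
```

Emit:
apply_moves --motion '[[[0.1,-1.9,-0.3],[-0.4,0.07,0.1],1],[[0.1,-6.9,-0.4],[-0.8,0.05,0.27],1],[[0.1,-11.9,-0.4],[-1.06,0.04,0.43],1],[[0.1,-16.9,-0.4],[-1.11,0.03,0.6],1],[[0.1,-21.9,-0.4],[-1.13,0.03,0.71],1],[[0.0,-28.9,-0.4],[-1.03,0.02,0.8],1],[[0.0,-35.9,-0.4],[-0.93,0.02,0.91],1],[[0.0,-42.9,-0.4],[-0.84,0.01,1.05],1],[[0.0,-49.9,-0.4],[-0.75,0.01,1.21],1],[[-0.1,-56.9,-0.4],[-0.66,0.0,1.39],1],[[-0.1,-63.9,-0.4],[-0.59,0.0,1.59],1],[[-0.1,-70.9,-0.4],[-0.47,0.0,1.78],1]]'

```text
clock: 22.03
ee_pos: [538.5, 100.7, 151.4]
orientation: [[-0.653, -0.062, 0.755], [-0.043, 0.998, 0.045], [-0.756, -0.003, -0.654]]
force: [-94.1, -0.6, 48.7]
width: 17.7
finger_force: 56.5
```

Emit:
apply_moves --motion '[[[0,0,0],[0,0,0],1],[[0,0,0],[0,0,0],1],[[0,0,0],[0,0,0],1],[[0,0,0],[0,0,0],1],[[0,0,0],[0,0,0],1],[[0,0,0],[0,0,0],1]]'

```text
clock: 22.53
ee_pos: [541.6, 101.7, 162.2]
orientation: [[-0.641, -0.064, 0.765], [-0.044, 0.998, 0.047], [-0.766, -0.004, -0.642]]
force: [-0.1, 0.1, -2.1]
width: 16.0
finger_force: 55.0
```

Run:
```python
from plan import *
o=env.get_obs();R=o["orientation"];T=o["ee_pos"];print(T,np.degrees(np.arcsin(R[2,0])),o["force"],"lip",T+R@[29.3,0,54.7])
```

```text
[541.63320569 101.7264431  162.18528819] -50.03773046204822 [-0.05912836  0.13341355 -2.07725352] lip [564.70699829 102.99092523 104.59552192]
```

Emit:
apply_moves --motion '[[[0,0,0],[0.05,0,-0.2],1],[[0,0,0],[-0.1,0,-0.6],1],[[0,0,0],[-0.5,0,-1.0],1],[[0,0,0],[-0.9,0,-1.3],1],[[0,0,0],[-1.3,0,-1.6],1],[[0,0,0],[-1.3,0,-1.6],1]]'

```text
clock: 23.03
ee_pos: [536.0, 104.7, 250.6]
orientation: [[-0.64, -0.063, 0.766], [-0.044, 0.998, 0.046], [-0.767, -0.004, -0.641]]
force: [0.9, -0.6, 0.0]
width: 15.4
finger_force: 55.0
```

Run:
```python
from plan import *
import cv2,pickle
o=env.get_obs();pickle.dump(o,open("o4.pkl","wb"));R=o["orientation"];T=o["ee_pos"];print(T,np.degrees(np.arcsin(R[2,0])),o["force"],o["joints"].round(2),"lip",T+R@[29.3,0,54.7])
im={n:optics.snapshot(n)["color"][:,:,::-1] for n in("scene","side","wrist")}
for n in im: cv2.imwrite(f"pics/d_{n}.png",im[n])
a=cv2.resize(im["side"][60:280,180:470],(527,400));b=cv2.resize(im["wrist"][60:360,120:520],(267,200));c=cv2.resize(im["scene"][160:300,330:517],(267,200))
cv2.imwrite("pics/dump.png",cv2.hconcat([a,cv2.vconcat([b,c])]))
```

```text
[536.00236615 104.73993731 250.58632454] -50.12945706272689 [ 0.89910133 -0.5735877   0.00805573] [ 0.2  -0.86  2.13 -0.13  1.01 -1.42] lip [559.17168129 105.95531548 193.0338642 ]
```

View pics/dump.png

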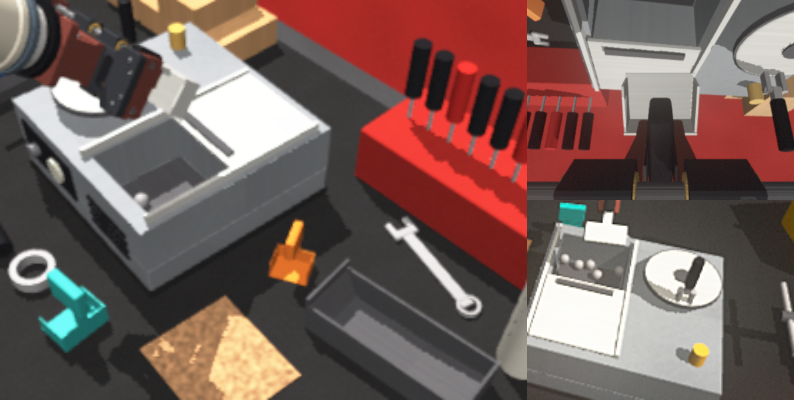

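```bash
python3 - <<'E'
import cv2,numpy as np
from h import *
g=cv2.imread("pics/d_wrist.png",0)
for c in(285,300,340,355): print("now",c,g[150:250:4,c])
g6=cv2.resize(cv2.imread("pics/w6.png",0),(400,300))
for c in(285,300,340): print("w6 ",c,g6[90:190:4,c-120])
for r in(185,200): print(r,"now",g[r,255:385:3])
g=cv2.imread("pics/d_scene.png",0)[195:235,345:385]
E
python3 - <<'E'
import cv2,numpy as np
im=cv2.imread("pics/d_scene.png",0)
print(im.shape); a=im[190:232:1,344:398]
for r in a[::2]: print(" ".join("%3d"%v for v in r[::2]))
E
```

```text
now 285 [213 215 216 214 217 176 184 186 184 182 182 183 182 184 182 181 182 180
 179 182 180 177 139 102 100]
now 300 [214 216 214 215 217 175 183 185 183 183 180 181 181 181 181 180 181 178
 178 181 177 170 130  49  47]
now 340 [195 213 214 216 215 171 179 181 178 178 176 178 177 177 176 176 175 174
 175 175 174 170 136  53  49]
now 355 [207 214 215 214 215 170 179 179 178 177 175 177 176 177 175 174 175 174
 173 174 173 171 135 105 102]
w6  285 [ 77 135  75  76  75  76  78  82 230 239 241 239 205 198 214 215 216 199
 170 128 168 212 217 220 200]
w6  300 [ 73 135  82  78  77  77  81  81 230 239 241 239 238 188 191 194 187 171
 133 183 171 185 191  74  65]
w6  340 [ 79 134  83  80  79  80  82  84 229 239 242 239 238 237 238 238 237 235
 237 237 203 165 175 104 100]
185 now [212 212 212 116  95 103 183 182 183 183 183 183 183 182 182 182 181 182
 181 181 181 180 180 179 179 179 179 178 177 177 177 176 177 176 176 176
 175 175 108  99 113 162 162 164]
200 now [ 97  99 131 181  91  92 185 185 185 185 185 185 183 184 184 183 183 182
 183 182 181 181 180 181 180 179 180 179 178 178 179 1
[... 1631 characters left out ...]
 238 255 186  87  81  89  95  96  94  97  93  93  98
251 251 251 253 255 254 251 231 108  79 105 123 124 124 114 127 178 230 245 253 224  81  77  88  92  92  93
251 250 250 250 251 251 252 253 254 254 252 229 141  89  93 119 125 124 118 112 156 215 219 234 222 148  69
251 251 251 251 251 251 251 250 251 251 252 253 254 255 254 253 215  79  88 112 128 121 119 204 254 254 255
251 251 251 251 251 251 251 251 251 251 251 250 251 251 252 252 254 255 254 251 233 123  85 248 252 251 254
251 251 251 251 251 251 251 251 251 251 251 251 251 251 251 251 251 251 251 252 253 254 254 254 251 251 255
251 251 251 251 251 251 251 251 251 252 252 251 251 251 251 251 251 251 251 251 250 251 251 251 251 251 255
```

Run:
```python
from plan import *
for n,uv in[("scene",(356.5,200)),("scene",(366.5,204.5)),("scene",(375,204.5)),("scene",(379.5,211.5)),("side",(180+141*.55,60+200*.55))]: print(n,un(n,uv,60).round(0))
o=env.get_obs();a=np.r_[o["ee_pos"],184,-50];c=np.array([600,95,260,184,0])
rows([a+(c-a)*t for t in(.13,.26,.39,.52,.65,.78,.9,1,1,1)])
```

```text
scene [471.  44.  60.]
scene [482.  74.  60.]
scene [476.  97.  60.]
scene [500. 112.  60.]
side [500. 111.  60.]
[[-0.5, 6.1, -0.0], [-0.18, -0.04, 0.12], 1], [[-0.5, 12.6, -0.0], [-0.36, -0.09, 0.24], 1], [[-0.5, 19.1, -0.1], [-0.54, -0.13, 0.37], 1], [[-0.5, 25.6, -0.1], [-0.72, -0.18, 0.49], 1], [[-0.5, 32.1, -0.1], [-0.9, -0.22, 0.61], 1], [[-0.5, 38.6, -0.2], [-1.08, -0.27, 0.73], 1], [[-0.5, 44.6, -0.2], [-1.24, -0.31, 0.85], 1], [[-0.5, 49.6, -0.2], [-1.38, -0.34, 0.94], 1], [[-0.5, 49.6, -0.2], [-1.38, -0.34, 0.94], 1], [[-0.5, 49.6, -0.2], [-1.38, -0.34, 0.94], 1],
```

Emit:
apply_moves --motion '[[[-0.5,6.1,0],[-0.18,-0.04,0.12],1],[[-0.5,12.6,0],[-0.36,-0.09,0.24],1],[[-0.5,19.1,0],[-0.54,-0.13,0.37],1],[[-0.5,25.6,0],[-0.72,-0.18,0.49],1],[[-0.5,32.1,0],[-0.9,-0.22,0.61],1],[[-0.5,38.6,0],[-1.08,-0.27,0.73],1],[[-0.5,44.6,0],[-1.24,-0.31,0.85],1],[[-0.5,49.6,0],[-1.38,-0.34,0.94],1],[[-0.5,49.6,0],[-1.38,-0.34,0.94],1],[[-0.5,49.6,0],[-1.38,-0.34,0.94],1]]'

```text
clock: 24.02
ee_pos: [601.0, 95.0, 256.3]
orientation: [[-0.998, -0.066, -0.006], [-0.066, 0.998, 0.001], [0.006, 0.002, -1.0]]
force: [0.1, 0.6, -1.9]
width: 15.8
finger_force: 55.0
```

Run:
```python
from plan import *
import cv2,pickle
o=env.get_obs();pickle.dump(o,open("o5.pkl","wb"));print(o["ee_pos"],o["orientation"].round(3),o["force"])
im=optics.snapshot("wrist")["color"][:,:,::-1];cv2.imwrite("pics/w7.png",im)
g=cv2.cvtColor(im,cv2.COLOR_BGR2GRAY)
cs=cv2.HoughCircles(cv2.resize(g,None,fx=3,fy=3,interpolation=cv2.INTER_CUBIC),cv2.HOUGH_GRADIENT,1.2,24,param1=120,param2=22,minRadius=18,maxRadius=36)
for x,y,r in cs[0]:
    p=un("wrist",(x/3,y/3),60,o)
    if 440<p[0]<620 and 10<p[1]<180: print((x/3).round(),(y/3).round(),(r/3).round(1),p.round(0),g[int(y/3),int(x/3)])
for c in[(466,30),(466,160),(596,30),(596,160)]: print(c,pr("wrist",(*c,50),o).round(),pr("wrist",(*c,120),o).round())
```

```text
[600.99659121  95.01341245 256.30139615] [[-0.998 -0.066 -0.006]
 [-0.066  0.998  0.001]
 [ 0.006  0.002 -1.   ]] [ 0.13344667  0.5821541  -1.88190111]
342.0 76.0 9.0 [499. 112.  60.] 180
(466, 30) [262.  35.] [248.  20.]
(466, 160) [392.  45.] [410.  33.]
(596, 30) [260. 164.] [247. 180.]
(596, 160) [377. 172.] [389. 189.]
```

Run:
```python
from plan import *
import cv2,pickle
o=pickle.load(open("o5.pkl","rb"));g=cv2.imread("pics/w7.png",0)
for r in range(24,180,5): print(r," ".join("%3d"%v for v in g[r,240:402:5]))
```

```text
24 209 150 161  93  90  66  66  66  67  66  68  65  66  67  76 109 141 155 161 160 159 161 161 161 161 159 158 158 161 160 160 159 159
29 206 154 159  93  94  82  67  71  66  66  66  65  67  66  65  66  65  65  66  65  70  89 119 154 158 159 158 158 161 161 160 159 159
34 205 154 158  90  95  72 145 163 143 149 139  92  71  66  65  66  63  66  66  64  66  65  64  65  66  66  64  70  97 130 157 158 159
39 193 155 156  93  92  99 164 182 169 106 105 105 105 110 127  97 100 107 121  67  65  65  64  63  62  65  63  63  62  63  63  56  58
44 180 159 156  92  93  83 149 173 160 104  73  71  96 130  77  74 107 160 172 148 119 116 102  97  77  58  57  54  51  53  51  54  53
49 170 159 156  93  92 101 107 137 125 101  67  84 148 171 164  70 119 165 184 164 105  69  70  70  67  68  69  81  97 109 102  66  58
54 153 160 144  91  93 146 101 100 102 102  69  92 155 185 172  84  95 146 163 138 103  69  68  66  66  66  66  67 107 122 116  85  59
59 146 159 126  92  91 149 101  97 102  99  99  63 135 163 154 100  94  91 109 100  99  66  68  70  70  69  70  64 100 112 106  82  57
64 137 158 113  92  
[... 2535 characters left out ...]
  63  64  63 105  84
159 104  52  55  56  96  84  74  68  66  67  69  68  68  67  68  67  70  69  67  69  69  70  69  70  69  70  69  87  64  63  76 105 113
164 102  55  58  71  70  71  71  73  72  82  86  98  91  77  71  68  68  68  68  68  71  71  68  67  69  68  71  70  65  63 102 106 194
169 143 142 140 141 131 120 113 111 113 112 111 113 113 103 108 121 122 126 125 121 121 104 106 105 107 121 119  64  62  64 107  98 212
174 144 144 146 144 145 146 146 147 146 147 145 147 147 147 147 212 212 213 212 212 213 147 148 148 151 178 214  64  64  66 106  87 213
179 193 199 198 145  70  81  88 150 149 149 148 149 148 150 148 203 212 212 212 213 209 150 149 151 149 150 100  71  66  67 108  88 214
```

Run:
```python
from plan import *
a=np.array([601,95,256,183.8,0]);c=np.array([430,-110,200,86.6,0])
L=[a+(c-a)*t for t in np.array([.5,1.5,2.5,3.5,4.5,5.5,6.5,7.5,8.5,9.5,10.5,11.5])/15]
rows(L,a);print(L[-1]); rows([a+(c-a)*t for t in np.array([12.4,13.3,14.2,14.7,15,15])/15],L[-1])
```

```text
[[0.0, 0.0, 3.2], [0.15, -0.16, 0.05], 1], [[0.0, 0.0, 9.7], [0.46, -0.48, 0.14], 1], [[0.0, 0.0, 16.2], [0.77, -0.81, 0.23], 1], [[0.0, 0.0, 22.7], [1.07, -1.13, 0.33], 1], [[0.0, 0.0, 29.2], [1.38, -1.45, 0.42], 1], [[0.0, 0.0, 35.6], [1.69, -1.77, 0.51], 1], [[0.0, 0.0, 42.1], [2.0, -2.09, 0.61], 1], [[0.0, 0.0, 48.6], [2.3, -2.42, 0.7], 1], [[0.0, 0.0, 55.1], [2.61, -2.74, 0.79], 1], [[0.0, 0.0, 61.6], [2.92, -3.06, 0.89], 1], [[0.0, 0.0, 68.0], [3.22, -3.38, 0.98], 1], [[0.0, 0.0, 74.5], [3.53, -3.7, 1.07], 1], 
[469.9        -62.16666667 213.06666667 109.28         0.        ]
[[0.0, 0.0, 5.8], [-0.21, -0.34, 0.08], 1], [[0.0, 0.0, 11.7], [-0.41, -0.69, 0.17], 1], [[0.0, 0.0, 17.5], [-0.62, -1.03, 0.25], 1], [[0.0, 0.0, 20.7], [-0.73, -1.22, 0.3], 1], [[0.0, 0.0, 22.7], [-0.8, -1.34, 0.33], 1], [[0.0, 0.0, 22.7], [-0.8, -1.34, 0.33], 1],
```

Emit:
apply_moves --motion '[[[0.0,0.0,3.2],[0.15,-0.16,0.05],1],[[0.0,0.0,9.7],[0.46,-0.48,0.14],1],[[0.0,0.0,16.2],[0.77,-0.81,0.23],1],[[0.0,0.0,22.7],[1.07,-1.13,0.33],1],[[0.0,0.0,29.2],[1.38,-1.45,0.42],1],[[0.0,0.0,35.6],[1.69,-1.77,0.51],1],[[0.0,0.0,42.1],[2.0,-2.09,0.61],1],[[0.0,0.0,48.6],[2.3,-2.42,0.7],1],[[0.0,0.0,55.1],[2.61,-2.74,0.79],1],[[0.0,0.0,61.6],[2.92,-3.06,0.89],1],[[0.0,0.0,68.0],[3.22,-3.38,0.98],1],[[0.0,0.0,74.5],[3.53,-3.7,1.07],1]]'

```text
clock: 25.07
ee_pos: [467.3, -62.0, 219.2]
orientation: [[-0.326, 0.945, 0.006], [0.945, 0.326, 0.001], [-0.001, 0.006, -1.0]]
force: [0.6, -0.2, -1.0]
width: 15.6
finger_force: 55.0
```

Emit:
apply_moves --motion '[[[0.0,0.0,5.8],[-0.21,-0.34,0.08],1],[[0.0,0.0,11.7],[-0.41,-0.69,0.17],1],[[0.0,0.0,17.5],[-0.62,-1.03,0.25],1],[[0.0,0.0,20.7],[-0.73,-1.22,0.3],1],[[0.0,0.0,22.7],[-0.8,-1.34,0.33],1],[[0.0,0.0,22.7],[-0.8,-1.34,0.33],1],[[0.0,0.0,22.7],[-0.8,-1.34,0.33],1]]'

```text
clock: 25.65
ee_pos: [428.7, -109.4, 205.6]
orientation: [[0.057, 0.998, 0.004], [0.998, -0.057, 0.001], [0.002, 0.004, -1.0]]
force: [-0.0, -0.7, -1.1]
width: 16.0
finger_force: 55.0
```

Run:
```python
from plan import *
o=env.get_obs();a=o["ee_pos"];print(a,o["orientation"].round(3),o["force"])
rows([(429,-108,z,86.6,0) for z in(170,140,115,95,80,72)])
```

```text
[ 428.74500818 -109.40904195  205.58767723] [[ 0.057  0.998  0.004]
 [ 0.998 -0.057  0.001]
 [ 0.002  0.004 -1.   ]] [-0.04630119 -0.71344135 -1.07697697]
[[0.2, -0.1, 0.1], [0.03, 0.0, 0.89], 1], [[0.2, -0.1, 0.1], [0.03, -0.0, 1.64], 1], [[0.2, -0.1, 0.1], [0.03, -0.0, 2.26], 1], [[0.2, -0.1, 0.1], [0.03, -0.01, 2.76], 1], [[0.2, -0.1, 0.1], [0.03, -0.01, 3.14], 1], [[0.2, -0.1, 0.1], [0.03, -0.01, 3.34], 1],
```

Emit:
apply_moves --motion '[[[0,0,0],[0.03,0,0.9],1],[[0,0,0],[0.03,0,1.7],1],[[0,0,0],[0.03,0,2.4],1],[[0,0,0],[0.03,0,2.9],1],[[0,0,0],[0.03,0,3.2],1],[[0,0,0],[0.03,0,3.4],1],[[0,0,0],[0.03,0,3.5],1],[[0,0,0],[0.03,0,3.5],1],[[0,0,0],[0.03,0,3.5],1]]'

```text
clock: 26.4
ee_pos: [430.2, -108.4, 66.2]
orientation: [[0.058, 0.998, 0.003], [0.998, -0.058, 0.002], [0.002, 0.003, -1.0]]
force: [-0.4, -0.5, -2.0]
width: 15.6
finger_force: 55.0
```

Emit:
apply_moves --motion '[[[0,0,0],[0,0,0.05],1],[[0,0,0],[0,0,0.1],1],[[0,0,0],[0,0,0.12],1],[[0,0,0],[0,0,0.12],1]]'

```text
clock: 26.73
ee_pos: [429.5, -108.3, 60.2]
orientation: [[0.059, 0.998, 0.001], [0.998, -0.059, 0.002], [0.002, 0.001, -1.0]]
force: [0.0, -0.8, -1.2]
width: 15.7
finger_force: 55.0
```

Emit:
apply_moves --motion '[[[0,0,0],[0,0,0.03],1],[[0,0,0],[0,0,0.06],1],[[0,0,0],[0,0,0.06],1]]'

```text
clock: 26.98
ee_pos: [429.3, -108.3, 57.4]
orientation: [[0.058, 0.998, 0.0], [0.998, -0.058, 0.002], [0.002, 0.0, -1.0]]
force: [0.1, -0.2, -1.2]
width: 15.9
finger_force: 55.0
```

Emit:
apply_moves --motion '[[[0,0,0],[0,0,0.03],1],[[0,0,0],[0,0,0.06],1],[[0,0,0],[0,0,0.06],1]]'

```text
clock: 27.23
ee_pos: [429.3, -108.3, 54.9]
orientation: [[0.058, 0.998, 0.0], [0.998, -0.058, 0.002], [0.002, 0.0, -1.0]]
force: [0.5, -0.3, -1.2]
width: 15.8
finger_force: 55.0
```

Emit:
apply_moves --motion '[[[0,0,0],[0,0,0.03],1],[[0,0,0],[0,0,0.06],1],[[0,0,0],[0,0,0.07],1],[[0,0,0],[0,0,0.07],1]]'

```text
clock: 27.57
ee_pos: [429.5, -108.3, 53.9]
orientation: [[0.058, 0.998, 0.001], [0.998, -0.058, 0.002], [0.002, 0.001, -1.0]]
force: [-3.1, 1.8, 6.7]
width: 15.9
finger_force: 55.0
```

Emit:
apply_moves --motion '[[[0,0,0],[0,0,0.03],1],[[0,0,0],[0,0,0.06],1],[[0,0,0],[0,0,0.07],1],[[0,0,0],[0,0,0.07],1]]'

```text
clock: 27.9
ee_pos: [429.6, -108.3, 53.8]
orientation: [[0.058, 0.998, 0.002], [0.998, -0.058, 0.002], [0.002, 0.002, -1.0]]
force: [-10.4, 3.5, 21.3]
width: 16.1
finger_force: 55.0
```

Emit:
apply_moves --motion '[[[0,0,0],[0,0,-0.08],1],[[0,0,0],[0,0,-0.08],0.6],[[0,0,0],[0,0,-0.08],0.4],[[0,0,0],[0,0,-0.08],0],[[0,0,0],[0,0,-0.08],-0.5],[[0,0,0],[0,0,-0.08],-1],[[0,0,0],[0,0,-0.08],-1],[[0,0,0],[0,0,-0.08],-1],[[0,0,0],[0,0,-0.08],-1],[[0,0,0],[0,0,-0.08],-1],[[0,0,0],[0,0,-0.08],-1]]'

```text
clock: 28.82
ee_pos: [429.4, -108.3, 52.9]
orientation: [[0.058, 0.998, 0.001], [0.998, -0.058, 0.002], [0.002, 0.001, -1.0]]
force: [-0.8, -0.1, -0.3]
width: 74.0
finger_force: 0.0
```

Emit:
apply_moves --motion '[[[0,0,0],[0,0,-0.4],-1],[[0,0,0],[0,0,-1],-1],[[0,0,0],[0,0,-2],-1],[[0,0,0],[0,0,-3],-1],[[0,0,0],[0,0,-4],-1],[[0,0,0],[0,0,-5],-1],[[0,0,0],[0,0,-5.8],-1],[[0,0,0],[0,0,-5.8],-1],[[0,0,0],[0,0,-5.8],-1]]'

```text
clock: 29.57
ee_pos: [430.0, -109.0, 287.2]
orientation: [[0.058, 0.998, 0.005], [0.998, -0.058, 0.001], [0.001, 0.005, -1.0]]
force: [-0.6, -0.4, -0.5]
width: 87.9
finger_force: 0.0
```

Run:
```python
from plan import *
import cv2,pickle
o=env.get_obs();pickle.dump(o,open("o6.pkl","wb"));print(o["ee_pos"],o["orientation"].round(3),o["width"])
im=optics.snapshot("wrist")["color"][:,:,::-1];cv2.imwrite("pics/w8.png",im)
im2=optics.snapshot("side")["color"][:,:,::-1];cv2.imwrite("pics/s8.png",im2)
g=cv2.cvtColor(im,cv2.COLOR_BGR2GRAY);hsv=cv2.cvtColor(im,cv2.COLOR_BGR2HSV)
# compare with w2 (same height view before pick)
a=cv2.imread("pics/w2.png");
for nm,I in(("before",a),("now",im)):
    h=cv2.cvtColor(I,cv2.COLOR_BGR2HSV)
    w=((h[...,1]<60)&(h[...,2]>140)).astype(np.uint8); b=(h[...,2]<75).astype(np.uint8)
    for m,t in((w,"white"),(b,"black")):
        n,lab,st,ce=cv2.connectedComponentsWithStats(m)
        for i in range(1,n):
            if st[i,4]>150 and 260<ce[i][0]<390 and 100<ce[i][1]<240: print(nm,t,st[i],ce[i].round(0))
```

```text
[ 429.97076091 -109.04366787  287.21231616] [[ 0.058  0.998  0.005]
 [ 0.998 -0.058  0.001]
 [ 0.001  0.005 -1.   ]] 87.86043211495377
before white [ 290  133   56   47 1794] [317. 154.]
before black [     0      0    640    400 186375] [310. 213.]
before black [309 145  16  53 661] [317. 172.]
now white [ 292  129   55   45 1831] [319. 149.]
now black [     0      0    640    400 188351] [313. 209.]
now black [313 140  13  52 618] [319. 166.]
```

Run:
```python
from plan import *
import cv2
for ph in(0,-4):
  d=np.array([np.cos(np.radians(ph)),np.sin(np.radians(ph))]);P=np.array([552.5,253])+56*d
  for th in(90,75,60):
    t=np.radians(th);q=[np.r_[P-d*s*np.cos(t),170+s*np.sin(t)] for s in(14,76)]
    print(ph,th,[pr(n,x).round(0) for n in("scene","side") for x in q])
sc=cv2.imread("pics/d_scene.png",0); sd=cv2.imread("pics/s8.png",0)
print("scene");[print(r,sc[r,432:462:1]) for r in range(196,234,4)]
print("side");[print(r,sd[r,236:272:1]) for r in range(64,112,4)]
```

```text
0 90 [array([444., 220.]), array([451., 201.]), array([252.,  82.]), array([248.,  60.])]
0 75 [array([444., 219.]), array([451., 196.]), array([251.,  83.]), array([242.,  64.])]
0 60 [array([443., 218.]), array([449., 193.]), array([250.,  84.]), array([236.,  70.])]
-4 90 [array([442., 219.]), array([449., 201.]), array([253.,  83.]), array([249.,  60.])]
-4 75 [array([442., 218.]), array([449., 196.]), array([251.,  84.]), array([242.,  64.])]
-4 60 [array([442., 218.]), array([449., 192.]), array([250.,  85.]), array([236.,  70.])]
scene
196 [254 254 254 251 250 250 249 242 248 236 223 180 156 166 178 180 179 149
 141  92  67  57  54  55  59  66  67  66  69  67]
200 [248 248 249 248 248 249 249 248 249 249 249 249 250 254 254 193 123  68
  47  54 110 142 194 202 198 200 198 201 206 207]
204 [249 248 248 248 247 248 247 248 249 248 248 252 255 181  41  53  58  62
  65  66  62  40 180 254 254 224 182 188 201 202]
208 [254 255 239 208 213 187 176 201 221 252 255 227  91  46  60  60  59  62
  62  49  58 254 254 249 248 248 248 250 252 228]
212 [207 116 115 118 120 122 119 118 122 11
[... 1790 characters left out ...]
235  59  52  53  54  52
  52  53  53  52  52  59  67  72  72  71  72  73  72  71  66  62  53  45]
96 [254 254 254 254 254 254 254 254 254 254 254 254 253 207  53  53  53  53
  53  54  53  53  53  54  53  53  53  54  62  68  72  72  72  73  72  72]
100 [129 153 170 222 252 254 254 254 254 254 254 254 254 246 141  52  53  53
  52  54  53  53  53  54  53  52  53  53  52  53  53  54  58  59  59  59]
104 [128 128 128 128 124 227 253 254 254 254 254 254 254 249 154  52  52  53
  53  53  53  53  53  52  53  53  53  52  53  51  51  52  55  57  59  59]
108 [210 251 255 254 255 255 255 255 255 255 255 255 255 254 226  54  52  53
  52  53  53  53  54  53  53  53  52  54  53  54  53  53  51  51  52  51]
```

```bash
sed -i 's/,1\],end/,-1],end/' plan.py
python3 - <<'E'
from plan import *
a=np.array([430,-109,287,86.6,0]);c=np.array([608,251.5,300,176.3,0])
L=[a+(c-a)*t for t in np.array([.5,1.5,2.5,3.5,4.5,5.5,6.5,7.5,8.5,9.5,10.5,11.5])/14]
rows(L,a); rows([a+(c-a)*t for t in np.array([12.5,13.3,14,14])/14],L[-1])
E
```

```text
[[0.0, 0.0, -3.2], [0.33, 0.14, -0.01], -1], [[0.0, 0.0, -9.6], [0.99, 0.42, -0.03], -1], [[0.0, 0.0, -16.0], [1.65, 0.7, -0.06], -1], [[0.0, 0.0, -22.4], [2.32, 0.98, -0.08], -1], [[0.0, 0.0, -28.8], [2.98, 1.26, -0.1], -1], [[0.0, 0.0, -35.2], [3.64, 1.54, -0.13], -1], [[0.0, 0.0, -41.6], [4.3, 1.81, -0.15], -1], [[0.0, 0.0, -48.1], [4.96, 2.09, -0.17], -1], [[0.0, 0.0, -54.5], [5.62, 2.37, -0.2], -1], [[0.0, 0.0, -60.9], [6.28, 2.65, -0.22], -1], [[0.0, 0.0, -67.3], [6.95, 2.93, -0.24], -1], [[0.0, 0.0, -73.7], [7.61, 3.21, -0.27], -1], 
[[0.0, 0.0, -6.4], [-0.08, 0.71, -0.02], -1], [[0.0, 0.0, -11.5], [-0.15, 1.28, -0.04], -1], [[0.0, 0.0, -16.0], [-0.21, 1.78, -0.06], -1], [[0.0, 0.0, -16.0], [-0.21, 1.78, -0.06], -1],
```

Emit:
apply_moves --motion '[[[0.0,0.0,-3.2],[0.33,0.14,-0.01],-1],[[0.0,0.0,-9.6],[0.99,0.42,-0.03],-1],[[0.0,0.0,-16.0],[1.65,0.7,-0.06],-1],[[0.0,0.0,-22.4],[2.32,0.98,-0.08],-1],[[0.0,0.0,-28.8],[2.98,1.26,-0.1],-1],[[0.0,0.0,-35.2],[3.64,1.54,-0.13],-1],[[0.0,0.0,-41.6],[4.3,1.81,-0.15],-1],[[0.0,0.0,-48.1],[4.96,2.09,-0.17],-1],[[0.0,0.0,-54.5],[5.62,2.37,-0.2],-1],[[0.0,0.0,-60.9],[6.28,2.65,-0.22],-1],[[0.0,0.0,-67.3],[6.95,2.93,-0.24],-1],[[0.0,0.0,-73.7],[7.61,3.21,-0.27],-1]]'

```text
clock: 30.67
ee_pos: [575.1, 188.9, 293.6]
orientation: [[-0.944, 0.331, -0.003], [0.331, 0.944, 0.001], [0.004, -0.0, -1.0]]
force: [1.1, -0.8, -0.6]
width: 87.8
finger_force: 0.0
```

Emit:
apply_moves --motion '[[[0.0,0.0,-6.4],[-0.08,0.71,-0.02],-1],[[0.0,0.0,-11.5],[-0.15,1.28,-0.04],-1],[[0.0,0.0,-16.0],[-0.21,1.78,-0.06],-1],[[0.0,0.0,-16.0],[-0.21,1.78,-0.06],-1],[[0.0,0.0,-16.0],[-0.21,1.78,-0.06],-1]]'

```text
clock: 31.08
ee_pos: [606.8, 252.3, 295.7]
orientation: [[-0.998, 0.064, -0.004], [0.064, 0.998, 0.0], [0.004, 0.0, -1.0]]
force: [-0.3, 0.4, -0.5]
width: 88.2
finger_force: 0.0
```

Run:
```python
from plan import *
print(env.get_obs()["ee_pos"]);rows([(608,251.5,300,176.3,0),(608,251.5,206,176.3,0)])
```

```text
[606.75354754 252.27875838 295.71188116]
[[0.0, -0.2, 0.0], [-0.03, -0.02, -0.11], -1], [[0.0, -0.2, 0.0], [-0.04, -0.02, 2.24], -1],
```

Emit:
apply_moves --motion '[[[0,0,0],[-0.03,-0.02,0.8],-1],[[0,0,0],[-0.03,-0.02,1.6],-1],[[0,0,0],[-0.03,-0.02,2.24],-1],[[0,0,0],[-0.03,-0.02,2.24],0],[[0,0,0],[-0.03,-0.02,2.24],1],[[0,0,0],[-0.03,-0.02,2.24],1],[[0,0,0],[-0.03,-0.02,2.24],1],[[0,0,0],[-0.03,-0.02,2.24],1],[[0,0,0],[-0.03,-0.02,2.24],1],[[0,0,0],[-0.03,-0.02,2.24],1],[[0,0,0],[-0.03,-0.02,2.24],1],[[0,0,0],[-0.03,-0.02,2.24],1]]' --newtons 38

```text
clock: 32.08
ee_pos: [608.3, 251.2, 209.6]
orientation: [[-0.998, 0.064, 0.001], [0.064, 0.998, 0.002], [-0.001, 0.002, -1.0]]
force: [0.2, -0.2, -0.0]
width: 31.3
finger_force: 0.0
```

Emit:
apply_moves --motion '[[[0,0,0],[0,0,0],1],[[0,0,0],[0,0,0],1],[[0,0,0],[0,0,0],1],[[0,0,0],[0,0,0],1],[[0,0,0],[0,0,0],1],[[0,0,0],[0,0,0],1]]'

```text
clock: 32.58
ee_pos: [608.3, 252.0, 209.4]
orientation: [[-0.998, 0.063, 0.001], [0.063, 0.998, 0.004], [-0.001, 0.004, -1.0]]
force: [1.6, 5.4, -0.1]
width: 17.1
finger_force: 38.0
```

```bash
sed -i 's/^R=np.array.*/R=np.array([[-.998,.064],[.064,.998]])/' crank.py; python3 crank.py 20 12 58 608 251.5
```

```text
phi -0.9877361054155771 r 55.78516688893347 209.4187946068047 [ 1.6  5.4 -0.1] 17.149366262553116
[0.05, 0.51] [0.32, 0.93] [0.72, 1.24] [1.2, 1.39] [1.71, 1.36] [2.17, 1.17] [2.54, 0.83] [2.77, 0.38] [2.84, -0.12] [2.73, -0.61] [2.45, -1.03] [2.05, -1.34] 
end cmd [522.7336 203.2552]
```

Emit:
apply_moves --motion '[[[0,0,0],[0.05,0.51,0],1],[[0,0,0],[0.32,0.93,0],1],[[0,0,0],[0.72,1.24,0],1],[[0,0,0],[1.2,1.39,0],1],[[0,0,0],[1.71,1.36,0],1],[[0,0,0],[2.17,1.17,0],1],[[0,0,0],[2.54,0.83,0],1],[[0,0,0],[2.77,0.38,0],1],[[0,0,0],[2.84,-0.12,0],1],[[0,0,0],[2.73,-0.61,0],1],[[0,0,0],[2.45,-1.03,0],1],[[0,0,0],[2.05,-1.34,0],1]]'

```text
clock: 33.58
ee_pos: [523.3, 203.4, 209.5]
orientation: [[-0.998, 0.062, 0.003], [0.062, 0.998, 0.006], [-0.002, 0.006, -1.0]]
force: [6.0, 15.0, -3.4]
width: 17.6
finger_force: 38.0
```

```bash
python3 crank.py 20 12 58 522.7 203.3
```

```text
phi -120.50350700433185 r 57.53578185717672 209.5024373362791 [ 6.  15.  -3.4] 17.59519887363644
[-0.49, -0.15] [-0.99, -0.12] [-1.46, 0.07] [-1.82, 0.42] [-2.05, 0.87] [-2.11, 1.37] [-2.0, 1.86] [-1.72, 2.28] [-1.32, 2.58] [-0.84, 2.73] [-0.33, 2.7] [0.13, 2.5] 
end cmd [523.9104 303.4328]
```

Emit:
apply_moves --motion '[[[0,0,0],[-0.49,-0.15,0],1],[[0,0,0],[-0.99,-0.12,0],1],[[0,0,0],[-1.46,0.07,0],1],[[0,0,0],[-1.82,0.42,0],1],[[0,0,0],[-2.05,0.87,0],1],[[0,0,0],[-2.11,1.37,0],1],[[0,0,0],[-2.0,1.86,0],1],[[0,0,0],[-1.72,2.28,0],1],[[0,0,0],[-1.32,2.58,0],1],[[0,0,0],[-0.84,2.73,0],1],[[0,0,0],[-0.33,2.7,0],1],[[0,0,0],[0.13,2.5,0],1]]'

```text
clock: 34.58
ee_pos: [524.6, 301.9, 209.5]
orientation: [[-0.998, 0.065, 0.004], [0.065, 0.998, -0.001], [-0.004, -0.001, -1.0]]
force: [7.6, -6.3, 1.2]
width: 17.5
finger_force: 38.0
```

```bash
python3 crank.py 20 12 58 523.9 303.4
```

```text
phi 119.68406887931624 r 56.263762498023404 209.47871402655116 [ 7.6 -6.3  1.2] 17.498652189001803
[0.37, -0.35] [0.6, -0.8] [0.65, -1.3] [0.54, -1.79] [0.26, -2.21] [-0.14, -2.51] [-0.63, -2.65] [-1.13, -2.62] [-1.59, -2.42] [-1.96, -2.08] [-2.18, -1.63] [-2.24, -1.13] 
end cmd [610.428 252.556]
```

Emit:
apply_moves --motion '[[[0,0,0],[0.37,-0.35,0],1],[[0,0,0],[0.6,-0.8,0],1],[[0,0,0],[0.65,-1.3,0],1],[[0,0,0],[0.54,-1.79,0],1],[[0,0,0],[0.26,-2.21,0],1],[[0,0,0],[-0.14,-2.51,0],1],[[0,0,0],[-0.63,-2.65,0],1],[[0,0,0],[-1.13,-2.62,0],1],[[0,0,0],[-1.59,-2.42,0],1],[[0,0,0],[-1.96,-2.08,0],1],[[0,0,0],[-2.18,-1.63,0],1],[[0,0,0],[-2.22,-1.13,0],1]]'

```text
clock: 35.58
ee_pos: [608.9, 250.9, 209.4]
orientation: [[-0.998, 0.065, -0.005], [0.065, 0.998, -0.002], [0.004, -0.002, -1.0]]
force: [-9.3, -36.3, 10.9]
width: 17.6
finger_force: 38.3
```

Emit:
apply_moves --motion '[[[0,0,0],[0,0.06,0],1],[[0,0,0],[0,0.1,0],1],[[0,0,0],[0,0.1,0],1]]'

```text
clock: 35.83
ee_pos: [609.1, 250.2, 209.7]
orientation: [[-0.998, 0.069, -0.004], [0.069, 0.998, -0.009], [0.003, -0.01, -1.0]]
force: [-8.2, -17.0, 4.6]
width: 17.5
finger_force: 38.0
```

```bash
python3 crank.py 20 1 58 610 252;python3 - <<'E'
from plan import *
import cv2
sd=optics.snapshot("side")["color"];cv2.imwrite("pics/s9.png",sd[:,:,::-1]);g=cv2.cvtColor(sd,cv2.COLOR_RGB2GRAY)
a=cv2.imread("pics/side0.png",0)
# front hatch edge along line of cleaner x through hatch centre
for n,G in(("start",a),("now",g)):
    print(n,[int(G[tuple(np.round(pr("side",(x,110,124)))[::-1].astype(int))]) for x in range(445,480,2)])
    print(n,[int(G[tuple(np.round(pr("side",(x,60,124)))[::-1].astype(int))]) for x in range(590,625,2)])
E
```

```text
phi -2.8803758421979055 r 56.687240294387834 209.66499696657385 [ -8.2 -17.    4.6] 17.53451241063791
[0.08, 0.45] 
end cmd [607.9584 270.1688]
start [226, 226, 225, 226, 226, 225, 226, 225, 225, 205, 149, 108, 138, 242, 255, 255, 249, 162]
start [254, 254, 254, 254, 254, 254, 255, 255, 226, 219, 218, 218, 218, 217, 216, 216, 215, 216]
now [229, 229, 228, 228, 229, 228, 229, 186, 186, 185, 251, 255, 255, 255, 161, 121, 132, 134]
now [192, 192, 193, 246, 246, 229, 222, 222, 221, 221, 221, 221, 221, 220, 219, 219, 219, 219]
```

Emit:
apply_moves --motion '[[[0,0,0],[0,-0.1,0],1],[[0,0,0],[0,-0.1,0],1],[[0,0,0],[0.25,-0.1,0.02],1],[[0,0,0],[0.5,-0.1,0.09],1],[[0,0,0],[0.72,-0.1,0.19],1],[[0,0,0],[0.93,-0.1,0.34],1],[[0,0,0],[1.11,-0.1,0.52],1],[[0,0,0],[1.26,-0.1,0.72],1],[[0,0,0],[1.36,-0.1,0.95],1],[[0,0,0],[1.43,-0.1,1.2],1],[[0,0,0],[1.45,-0.1,1.38],1],[[0,0,0],[1.45,-0.1,1.38],1]]' --newtons 12

```text
clock: 36.88
ee_pos: [550.6, 253.2, 152.7]
orientation: [[-0.998, 0.066, -0.003], [0.066, 0.998, -0.003], [0.003, -0.003, -1.0]]
force: [-3.7, -6.0, -0.0]
width: 17.4
finger_force: 12.0
```

Emit:
apply_moves --motion '[[[0,0,0],[0,0,0],-1],[[0,0,0],[0,0,0],-1],[[0,0,0],[0,0,0],-1],[[0,0,0],[0,0,0],-1],[[0,0,0],[0,0,-0.6],-1],[[0,0,0],[0.2,0,-1.2],-1],[[0,0,0],[0.2,0,-1.5],1],[[0,0,0],[0.2,0,-1.5],1],[[0,0,0],[0.2,0,-1.5],1],[[0,0,0],[0.2,0,-1.5],1],[[0,0,0],[0.2,0,-1.5],1],[[0,0,0],[0.2,0,-1.5],1]]'

```text
clock: 37.88
ee_pos: [543.8, 256.2, 212.3]
orientation: [[-0.998, 0.064, -0.002], [0.064, 0.998, 0.001], [0.002, 0.001, -1.0]]
force: [-0.1, -0.3, 0.8]
width: 20.8
finger_force: 0.0
```

Emit:
apply_moves --motion '[[[0,0,0],[0,0,0],1],[[0,0,0],[0,0,0],1],[[0,0,0],[0,0,0],1],[[0,0,0],[0,0,0.3],1],[[0,0,0],[0,0,0.5],1],[[0,0,0],[0,0,0.6],1],[[0,0,0],[0,0,0.7],1],[[0,0,0],[0,0,0.75],1],[[0,0,0],[0,0,0.75],1]]'

```text
clock: 38.63
ee_pos: [543.9, 256.3, 183.3]
orientation: [[-0.998, 0.064, -0.0], [0.064, 0.998, 0.002], [0.0, 0.002, -1.0]]
force: [0.1, -0.7, -0.1]
width: 0.7
finger_force: 0.0
```

Emit:
apply_moves --motion '[[[0,0,0],[0,-0.06,0.05],1],[[0,0,0],[0,-0.06,0.1],1],[[0,0,0],[0,-0.06,0.15],1],[[0,0,0],[0,-0.06,0.15],1]]'

```text
clock: 38.97
ee_pos: [544.1, 254.1, 178.9]
orientation: [[-0.998, 0.064, 0.002], [0.064, 0.998, 0.003], [-0.002, 0.003, -1.0]]
force: [0.1, -0.2, 4.6]
width: 0.3
finger_force: 1.6
```

Emit:
apply_moves --motion '[[[0,0,0],[0,0,0.04],1],[[0,0,0],[0,0,0.08],1],[[0,0,0],[0,0,0.08],1]]'

```text
clock: 39.22
ee_pos: [544.2, 254.9, 177.8]
orientation: [[-0.998, 0.063, 0.004], [0.063, 0.998, 0.005], [-0.003, 0.005, -1.0]]
force: [-3.6, 0.8, 9.9]
width: 0.4
finger_force: 5.1
```

Emit:
apply_moves --motion '[[[0,0,0],[0,0,-1],1],[[0,0,0],[0,0,-2],1],[[0,0,0],[0,0,-3],1],[[0,0,0],[0.5,1,-4],1],[[0,0,0],[1,2,-4],1],[[0,0,0],[1,2.5,-4],1],[[0,0,0],[1,2.5,-4],1],[[0,0,0],[1,2.5,-4],1]]'

```text
clock: 39.88
ee_pos: [509.8, 357.8, 334.4]
orientation: [[-0.998, 0.061, 0.0], [0.061, 0.998, 0.002], [-0.0, 0.002, -1.0]]
force: [0.8, -0.2, 0.5]
width: 0.4
finger_force: 0.0
```

Run:
```python
from plan import *
import cv2
o=env.get_obs();print(o["ee_pos"],o["clock"])
im={n:optics.snapshot(n)["color"][:,:,::-1] for n in("scene","side","wrist")}
for n in im: cv2.imwrite(f"pics/e_{n}.png",im[n])
# scoop: compare to start in scene & side
for n in("scene","side"):
    a=cv2.imread(f"pics/{n}0.png",0).astype(int);b=cv2.cvtColor(im[n],cv2.COLOR_BGR2GRAY).astype(int)
    m=(abs(a-b)>45).astype(np.uint8);m=cv2.morphologyEx(m,cv2.MORPH_OPEN,np.ones((2,2)))
    k,lab,st,ce=cv2.connectedComponentsWithStats(m)
    print(n,[(st[i].tolist()) for i in range(1,k) if st[i,4]>25])
    print(n,"pred handle base/tip",pr(n,(594.5,250.3,170)).round(),pr(n,(532.6,254.3,170)).round())
w=cv2.cvtColor(im["side"],cv2.COLOR_BGR2GRAY)
h=cv2.cvtColor(im["side"],cv2.COLOR_BGR2HSV)
wm=((h[...,1]<60)&(h[...,2]>140)).astype(np.uint8);k,lab,st,ce=cv2.connectedComponentsWithStats(wm)
print("scoop white side",[st[i].tolist() for i in range(1,k) if st[i,4]>60 and 240<ce[i][0]<340 and 210<ce[i][1]<290])
print("in start:");h=cv2.cvtColor(cv2.imread("pics/side0.png"),cv2.COLOR_BGR2HSV);wm=((h[...,1]<60)&(h[...,2]>140)).astype(np.uint8);k,lab,st,ce=cv2.connectedComponentsWithStats(wm)
print([st[i].tolist() for i in range(1,k) if st[i,4]>60 and 240<ce[i][0]<340 and 210<ce[i][1]<290])
```

```text
[509.84304932 357.75559097 334.35087566] 39.8833
scene [[394, 0, 59, 46, 577], [499, 0, 27, 18, 358], [535, 0, 104, 73, 3378], [529, 2, 27, 18, 235], [378, 6, 13, 41, 171], [435, 6, 35, 8, 180], [476, 9, 10, 8, 49], [367, 47, 60, 54, 1337], [587, 61, 18, 4, 45], [543, 73, 27, 9, 135], [345, 74, 8, 6, 33], [350, 79, 26, 35, 567], [493, 113, 22, 6, 56], [377, 114, 13, 19, 161], [547, 122, 11, 4, 29], [335, 125, 11, 5, 39], [293, 161, 10, 11, 65], [359, 179, 23, 12, 85], [293, 180, 11, 8, 44], [384, 184, 46, 12, 172], [306, 186, 7, 5, 26], [319, 187, 16, 8, 62], [446, 201, 4, 8, 26], [425, 211, 9, 7, 33], [438, 212, 8, 10, 33], [418, 216, 29, 19, 204], [249, 219, 6, 6, 28], [258, 218, 6, 6, 28], [268, 219, 7, 6, 32], [266, 226, 7, 5, 28]]
scene pred handle base/tip [441. 219.] [442. 201.]
side [[167, 0, 18, 24, 302], [0, 18, 9, 25, 117], [0, 67, 6, 10, 42], [238, 84, 25, 28, 326], [0, 87, 8, 12, 63], [226, 93, 8, 5, 27], [227, 100, 9, 4, 28], [208, 133, 55, 51, 681], [241, 144, 25, 26, 86], [219, 217, 14, 8, 59], [378, 225, 8, 8, 53], [367, 231, 11, 10, 56], [284, 235, 26, 21, 149], [258, 246, 52, 54, 568], [387, 249, 6, 6, 28], [277, 254, 19, 12, 76], [0, 265, 18, 49, 613], [52, 268, 46, 107, 2669], [77, 278, 8, 17, 52], [19, 289, 39, 46, 193], [23, 307, 38, 57, 662], [256, 314, 16, 14, 124], [118, 352, 17, 29, 297], [0, 361, 16, 17, 171]]
side pred handle base/tip [249.  90.] [227. 100.]
scoop white side [[298, 232, 14, 20, 71], [274, 242, 37, 26, 330]]
in start:
[[298, 235, 13, 20, 73], [273, 245, 29, 26, 309]]
```

Run:
```python
import cv2,numpy as np
for f in("side0","s9","e_side"):
    h=cv2.cvtColor(cv2.imread(f"pics/{f}.png"),cv2.COLOR_BGR2HSV);g=h[...,2]
    m=((h[...,1]<60)&(g>95)).astype(np.uint8);k,l,st,ce=cv2.connectedComponentsWithStats(m)
    print(f,[(st[i].tolist(),ce[i].round().tolist()) for i in range(1,k) if st[i,4]>40 and 240<ce[i][0]<300 and 300<ce[i][1]<345])
from rig import env
env.hand_in()
```

```text
side0 [([254, 301, 31, 34, 406], [269.0, 320.0])]
s9 [([254, 302, 31, 33, 376], [269.0, 320.0])]
e_side [([254, 302, 31, 33, 383], [269.0, 320.0])]
the job is handed in; nothing more can be done
```

The job is handed in: all five balls are in the well, the scoop stands on its mat, the hatch is cranked shut to its stop and the handle is folded flat; no result came back. While emptying the scoop it caught on something, probably the hatch edge, and a wrist force of about 106 N was read (limit 120 N).

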